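# Lock the catch cup into the grain mill

## Robot

A 7-joint arm with a two-finger parallel gripper is mounted at the origin on the work surface. World frame = base frame: x ahead of the robot, y to its left, z up, the work surface at z = 0. Lengths are in m, angles in degrees, forces in N, time in s.
With the tool pointing down it reaches from about 0.35 to 0.9 m from the base axis. Payload 19.9 kg.
Tool frame: the origin (TCP) lies midway between the tips of the shut fingers; the grasp point (between the pads) lies 19 mm behind it; z points along the fingers, y is the direction in which the jaws open and shut (so a half turn about z gives the same grasp; the last joint's range is limited). The gripper opens to 85 mm and grips with 20 to 120 N. Pads are 22 mm wide; open, the fingers measure 114 mm over their backs; the gripper's body (76 mm by 85 mm) begins 54 mm behind the grasp point. The pads swing forward as they close: fully open they stand 13 mm farther back than shut.
Start: joints at [62.71, 23.915, -0.59, 92.452, 0.269, 63.638, -3.037], TCP at [0.263, -0.567, 0.204] pointing down, gripper open.
Joint ranges: [-161.28, 161.28], [-22.2, 115.67], [-73.04, 71.86], [3.21, 147.25], [-68.34, 248.33], [10.77, 114.83], [-161.83, 161.83]. Speed limits (degrees/s): [108.29, 108.29, 136.94, 136.94, 172.46, 172.46, 172.46].

## Interface

Orientations are given as a 3x3 rotation matrix whose columns are the frame's x, y, z axes.
In Python, from bench import status, cams, workorder gives the robot as it stands.
- The arm moves only by the shell command python3 -m creep 'ROWS'. ROWS is JSON, a list that holds one entry, the list of rows, each a list of 5 numbers: the shift along the world's x, y, z in mm, then the turn about the world's z in degrees, then the opening, from 0 (shut) to 1 (fully open). A call has 1 to 20 rows; each row is the pose to reach, as a shift and turn from the pose commanded when the call began; what a row does not reach only later rows make up. A row lasts 1/10 s, in which the tool goes at most 50 mm and 8.59 degrees, less where a joint would pass 70% of its speed; a pose out of reach is approached as far as the arm can. A call with a gripper value outside its range is refused whole. The fingers move at their own pace and stop on an object; the grip force is fixed at half the most. Time passes only in rows, so rows that repeat a pose let the fingers close. It gives the time, the measured TCP pose, the force and the opening at its end, in the units of the state.
- status.sense(): the state, without advancing time (a new reading comes with each control period).
- cams.capture(name): name is "scene" or "top" or "wrist"; returns a dict with "frame" (480x640x3 uint8, red, green, blue), "K" (3x3 intrinsics, pixels), "cam_to_world" (4x4, takes a point from camera to world coordinates); the wrist camera has in their place "tool_from_camera" (4x4, takes a point from camera to tool coordinates, whose origin is the TCP and whose axes are the flange's). Camera axes: x right, y up, looking along -z (the intrinsics and any distortion apply to the point x, -y, -z); pixel columns grow to the right and rows downward; lengths in m; the calibration is good to about 2 mm. The wrist camera is an equidistant fisheye: a pixel r from the principal point sees the ray r / f radians off the axis. A picture is of the moment at which its call begins: read the wrist's pose just before it. There is no depth.
- workorder.hand_in(): hands the job in, once; it reports no verdict.
The state is a dict: "time": time; "joint_positions": joint angles; "joint_vel": joint speeds; "tau": joint torques, N m; "position": TCP position; "orientation": TCP orientation; "wrist_force": force on the tool from outside, world axes, zero at the start; "torque": the same for the moment, N m; "opening": finger opening in m.
Only numpy, scipy, OpenCV 4.12 (cv2) and the standard library are available. Lean on these libraries where they do the work, as an engineer would, in place of code of your own. Each camera call takes 0.05 s, during which the arm holds its last target. There are 200 camera calls.

## Task

Fit the steel catch cup under the grain mill: lift it by its handle, feel for the slots in the collar with its three pins and turn it just far enough that it hangs loosely on the pins. Let go so that it settles square, then bring the handle on round, anticlockwise seen from above (a push against its side will do), until the cup is drawn up tight and locked fully home. Leave the other things on the table where they are.

Things in the scene. Friction and masses are not known exactly. Their poses are not given: they have to be found in the camera images.
- cup: loose stainless catch cup, a round can 72 mm in diameter, 75 mm high, open at the top, about 0.32 kg. Origin: centre of its underside; z: its axis, up; x: along the handle, which sticks out level, its middle 45 mm above the underside: a thin steel neck, then a black grip from 77 to 187 mm from the axis, 20 mm wide, 16 mm high. The rim's top 4 mm is 3 mm smaller in radius, as a lead-in
- cup_grip (a point): where to take the cup: middle of the black grip on its centre line, 140 mm from the cup's axis, 45 mm above its underside; axes as the cup's
- cup_pin (a point): centre of the pin over the handle, 41 mm from the cup's axis, 67 mm above its underside; axes as the cup's. Three round pins 7 mm thick stick out level to 45 mm from the axis, at 0, 120 and 240 degrees from the handle
- mount (a point): centre of the collar's lower face, on its axis, 150 mm above the table, under the overhanging head of the white table-top mill (fixed). z up; x points from the mill's front back to its motor housing, which begins 82 mm behind the axis. Ribbed round aluminium collar: outer diameter 106, hole 76 mm. Foot plate below: 25 mm high. Head above: 112 mm in diameter, top nut 278 mm above the table
- slots (a point): point on the collar's axis 5 mm above its lower face, axes as mount: top of a ledge 5 mm thick with three hidden slots 15 mm wide, 120 degrees apart. They fit the pins (5 degrees spare each side) when the handle points 60 degrees clockwise (from above) of the mill's front, give or take 17: the collar is clamped wherever the last setting left it. Find them by touch. Elsewhere the pins strike the ledge's underside
- seal_face (a point): point on the collar's axis 18.5 mm above its lower face, axes as mount: underside of a sprung rubber seal (10 N per mm). Pins are through the slots with the cup's underside 58.5 mm below mount; 2 mm higher the rim meets the seal. Off the slots the pins strike the ledge with it 70.5 mm below
- lock (a point): point on the collar's axis 9 mm above its lower face, axes as mount: height of the lock. Turned anticlockwise from the slots: 16 to 30 degrees, level ledge, a let-go cup hangs loosely, underside 58.5 mm below mount; 30 to 50, a 4 mm ramp up against the seal; 50 to the hard stop at 59, level, locked, 54.5 mm below mount. Pushing round takes about 5 to 8 N at the grip; friction holds it where left
- squash: green squash, 165 mm across, 92 mm high plus a stub of stalk; origin under its centre on the table
- jar_a: large amber glass jar with a glass lid, 120 mm across, 200 mm high; origin under its centre on the table
- bowl: white ceramic bowl, 124 mm across, 52 mm high; origin under its centre on the table
- ear_a: dried ear of yellow maize, about 190 mm long, 42 mm thick, lying on the dark baking tray at the robot's right; origin under its middle
- ear_b: dried ear of orange maize, about 190 mm long, 42 mm thick, lying on the same tray; origin under its middle
- scoop: spoon with a wooden handle and steel bowl, 160 mm long, 20 mm high, lying on the table before the robot's left; origin under its middle

How it is judged:
By the outcome, as a careful person would: the job done as asked, in the order asked, and still so for the second after the job is handed in, with the robot touching nothing.
It also fails if it takes over 72 s, if anything falls off the work surface, if the arm or the gripper's body presses on something with over 40 N, if the wrist force passes 120 N, or if a joint passes its speed limit or range.

## Working session

There is one attempt and no reset: what is moved stays moved. The work goes in short steps, Python scripts to look and compute and a shell command to move; the robot and the scene stay as the last step left them, time stands still between calls to the robot, and variables do not carry over. Pictures are saved under pics/ and viewed, about 8 in all and at most 12, crops included, and the job is handed in when it is done.

```bash
ls; mkdir -p pics; python3 - <<'E'
from bench import status, cams
import cv2, numpy as np, pickle
s=status.sense(); print(s)
for n in ("scene","top"):
    c=cams.capture(n); pickle.dump(c,open(f"pics/{n}.pkl","wb")); cv2.imwrite(f"pics/{n}0.png",c["frame"][:,:,::-1]); print(n,c["K"],c["cam_to_world"],[k for k in c])
E
```

```text
pics
{'time': 0.0, 'joint_positions': array([62.70817953, 23.94799279, -0.59024637, 92.48605868,  0.26918456,
       63.63911039, -3.03905558]), 'joint_vel': array([-0.02884399,  0.13399772,  0.027751  , -0.07778253, -0.102805  ,
       -0.0382489 ,  0.06208181]), 'tau': array([-6.81036508e-04, -8.64423394e+01,  6.78852908e-01, -4.34889901e+01,
        1.89839699e-02,  7.31421504e-03,  2.74507568e-05]), 'position': array([ 0.2631081 , -0.56648748,  0.20305689]), 'orientation': array([[ 9.06955573e-01,  4.21225850e-01, -6.09782538e-04],
       [ 4.21226281e-01, -9.06954917e-01,  1.09477655e-03],
       [-9.18970895e-05, -1.24977012e-03, -9.99999215e-01]]), 'wrist_force': array([-0.00815677, -0.13967863,  0.05308072]), 'torque': array([-0.02101722, -0.04183863, -0.00897856]), 'opening': 0.08526983255783645}
scene [[475.11315759   0.         318.60856208]
 [  0.         475.11315759 243.90023759]
 [  0.           0.           1.        ]] [[-0.23188904 -0.82452808  0.51612104  1.16479201]
 [ 0.97273491 -0.1986157   0.11974389  0.00164766]
 [ 0.00377754  0.52981625  0.84810405  1.09828577]
 [ 0.          0.          0.          1.        ]] ['frame', 'K', 'cam_to_world']
top [[522.37380864   0.         321.83136854]
 [  0.         522.37380864 240.37776206]
 [  0.           0.           1.        ]] [[ 2.83917365e-02  9.80160293e-01 -1.96162457e-01  2.79947257e-01]
 [-9.99596635e-01  2.77040623e-02 -6.24922050e-03 -1.28816389e-01]
 [-6.90740858e-04  1.96260758e-01  9.80551497e-01  1.46586381e+00]
 [ 0.00000000e+00  0.00000000e+00  0.00000000e+00  1.00000000e+00]] ['frame', 'K', 'cam_to_world']
```

View pics/scene0.png

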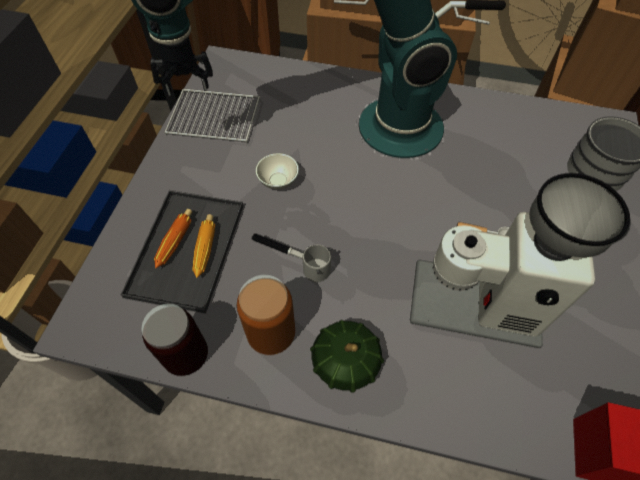

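View pics/top0.png

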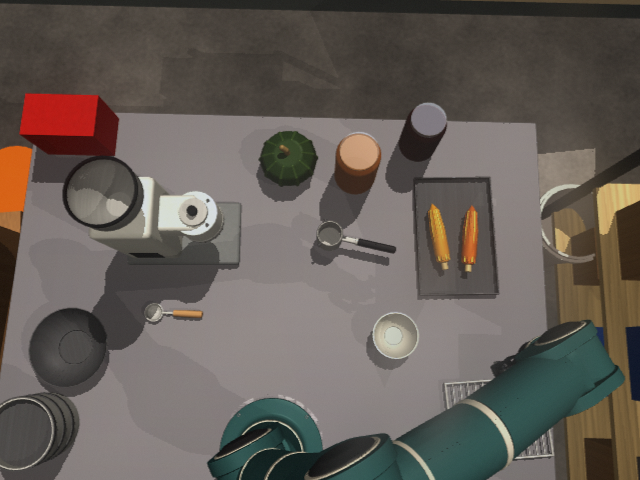

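Cup: top view about (330,235), its black grip to (395,248), so the handle points at roughly −y. Mill: head nut near (193,212), front facing −y. Next I'll measure both.

```bash
cat > h.py <<'E'
import numpy as np, cv2, pickle
def ray(c,u,v):
    K=c["K"];T=c["cam_to_world"]
    d=T[:3,:3]@np.array([(u-K[0,2])/K[0,0],-(v-K[1,2])/K[1,1],-1.]); return T[:3,3],d
def onz(c,u,v,z):
    o,d=ray(c,u,v); return o+d*(z-o[2])/d[2]
def proj(c,p):
    T=c["cam_to_world"];q=T[:3,:3].T@(np.asarray(p)-T[:3,3]);K=c["K"]
    return np.array([K[0,2]-K[0,0]*q[0]/q[2],K[1,2]+K[1,1]*q[1]/q[2]])
E
python3 - <<'E'
from h import *
t=pickle.load(open("pics/top.pkl","rb"));s=pickle.load(open("pics/scene.pkl","rb"))
def grip(c,x0,x1,y0,y1):
    g=c["frame"][y0:y1,x0:x1].max(2); m=(g<50).astype(np.uint8)
    n,l,st,ce=cv2.connectedComponentsWithStats(m); i=1+np.argmax(st[1:,4]); print(st[i])
    ys,xs=np.where(l==i); pts=np.c_[xs+x0,ys+y0].astype(np.float32)
    r=cv2.minAreaRect(pts); print(r); return r
for n,c,b in(("top",t,(342,402,232,258)),("scene",s,(245,308,228,262))):
    r=grip(c,*b); bx=cv2.boxPoints(r)
    e=[np.linalg.norm(bx[i]-bx[(i+1)%4]) for i in range(2)]
    i=int(np.argmin(e)); a=(bx[i]+bx[(i+1)%4])/2; d=(bx[(i+2)%4]+bx[(i+3)%4])/2
    A,B=[onz(c,*p,0.051) for p in(a,d)]; C=onz(c,*r[0],0.051)
    print(n,C,A,B,np.linalg.norm(A-B),"ang",np.degrees(np.arctan2(*(B-A)[1::-1])))
f=lambda c,x0,x1,y0,y1,k:cv2.resize(c["frame"][y0:y1,x0:x1,::-1],None,fx=k,fy=k,interpolation=cv2.INTER_CUBIC)
a=f(t,120,260,180,280,5); b=f(t,305,405,210,260,4);b2=f(s,245,345,225,290,4)
im=np.zeros((600,800,3),np.uint8); 
a=cv2.resize(t["frame"][185:275,140:250,::-1],None,fx=3.6,fy=3.6,interpolation=2); im[:a.shape[0],:a.shape[1]]=a
b=f(t,305,405,210,270,4); im[:240,400:800]=b
d=f(s,400,560,210,350,2.5)[:270]; im[330:330+d.shape[0],:400]=d[:270]
e=f(s,245,345,225,290,4); im[330:590,400:800]=e
cv2.imwrite("pics/crops.png",im)
E
```

```text
[ 16  10  37  11 115]
((376.0147399902344, 246.9351806640625), (36.877750396728516, 3.4129645824432373), 12.804265975952148)
top [ 0.54879561 -0.26954476  0.051     ] [ 0.55886677 -0.21985911  0.051     ] [ 0.53875635 -0.31907307  0.051     ] 0.1012316105609143 ang -101.45846660832153
[  7   6  37  20 290]
((269.8865051269531, 242.3241424560547), (37.901180267333984, 8.026132583618164), 22.166345596313477)
scene [ 0.55245499 -0.27065195  0.051     ] [ 0.54193972 -0.32178307  0.051     ] [ 0.56277749 -0.22045828  0.051     ] 0.10344527096259395 ang 78.3789637500652
```

View pics/crops.png

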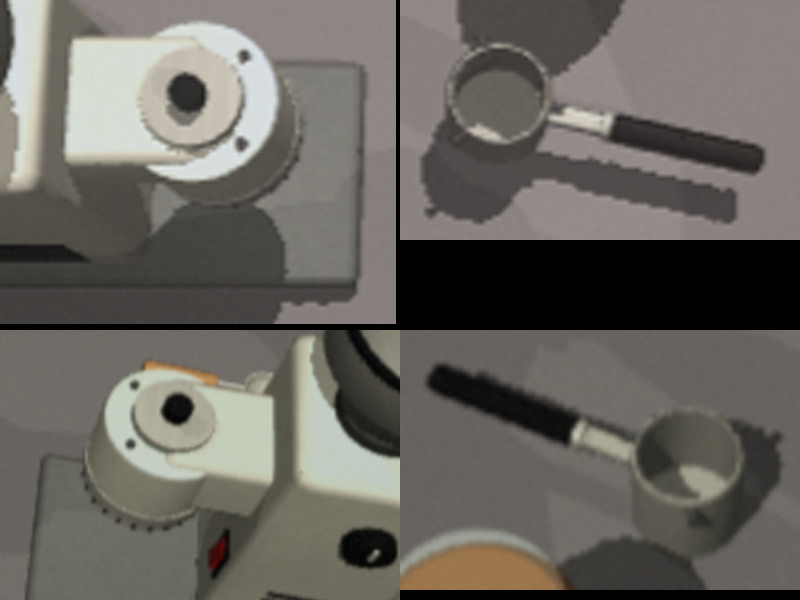

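```bash
python3 - <<'E'
from h import *
t=pickle.load(open("pics/top.pkl","rb"));s=pickle.load(open("pics/scene.pkl","rb"))
def tri(a,b):
    o1,d1=ray(t,*a);o2,d2=ray(s,*b);k=np.linalg.lstsq(np.c_[d1,-d2],o2-o1,rcond=None)[0]
    p,q=o1+k[0]*d1,o2+k[1]*d2; return (p+q)/2,np.linalg.norm(p-q)
def dark(c,x0,x1,y0,y1,th):
    m=(c["frame"][y0:y1,x0:x1].max(2)<th).astype(np.uint8);n,l,st,ce=cv2.connectedComponentsWithStats(m);i=1+np.argmax(st[1:,4]);print(st[i]);return ce[i]+[x0,y0]
a=dark(t,183,202,200,220,60);b=dark(s,462,482,230,252,60);print(a,b,"nut",tri(a,b),onz(t,*a,.278),onz(s,*b,.278))
print("cup rim",onz(t,329.75,233.2,.075),onz(s,316.75,256.25,.075))
# foot plate corners in top
P=[onz(t,140+x/3.6,185+y/3.6,.025) for x,y in((362,64),(356,284),(100,286),(285,63))]
for p in P:print(p)
f=P[1]-P[0];print("front edge ang",np.degrees(np.arctan2(f[1],f[0])),np.linalg.norm(f)); g=P[1]-P[2];print("side ang",np.degrees(np.arctan2(g[1],g[0])))
print((P[0]+P[1])/2)
# scene plate front edge: corners
Q=[onz(s,400+x/2.5,210+(y-330)/2.5,.025) for x,y in((42,458),(30,598))];print(Q); 
E
```

```text
[ 4  6 10 10 77]
[  3   6  12  12 107]
[191.74025974 210.41558442] [470.56074766 241.28971963] nut (array([0.58224172, 0.18780444, 0.27164363]), np.float64(0.0003934710804702908)) [0.58062834 0.18591692 0.278     ] [0.58667947 0.1865729  0.278     ]
cup rim [ 0.57872678 -0.14093895  0.075     ] [ 0.57854607 -0.13890744  0.075     ]
[0.67105362 0.11537895 0.025     ]
[0.49483569 0.10963661 0.025     ]
[0.48766404 0.30773534 0.025     ]
[0.67015094 0.17647161 0.025     ]
front edge ang -178.13358737102388 0.176311470585543
side ang -87.92666181093361
[0.58294465 0.11250778 0.025     ]
[array([0.50341511, 0.11128142, 0.025     ]), array([0.6628679 , 0.11959875, 0.025     ])]
```

Measured: cup axis (0.579,−0.140), handle at −101.5° (grip mid within 2 mm of prediction). Mill axis (0.583,0.187), front at −88°, nut height 0.272 against 0.278 given. The slots should therefore lie with the handle near −148°±17. Moving above the grip.

```bash
python3 -m creep '[[[24,24,0,5,1],[48,48,0,10,1],[72,72,0,14,1],[96,97,0,18,1],[120,121,0,23,1],[144,145,0,27,1],[168,169,0,32,1],[192,193,0,36,1],[216,217,-5,41,1],[240,242,-10,45,1],[264,266,-15,50,1],[288,290,-25,53.6,1],[288,290,-40,53.6,1],[288,290,-40,53.6,1],[288,290,-40,53.6,1]]]'
python3 - <<'E'
from bench import status,cams
import pickle,cv2
s=status.sense();c=cams.capture("wrist");c["s"]=s;pickle.dump(c,open("pics/w1.pkl","wb"));cv2.imwrite("pics/w1.png",c["frame"][:,:,::-1]);print(s["position"],s["orientation"],s["wrist_force"],c["K"],c["tool_from_camera"])
E
```

```text
time: 1.6
position: [0.5505, -0.2776, 0.1636]
orientation: [[0.201, 0.98, -0.001], [0.98, -0.201, -0.0], [-0.0, -0.001, -1.0]]
wrist_force: [0.5, 0.1, -0.5]
opening: 0.0852
[ 0.55053943 -0.27764314  0.1635859 ] [[ 2.00662324e-01  9.79659920e-01 -1.03571855e-03]
 [ 9.79660424e-01 -2.00662518e-01 -8.60670365e-05]
 [-2.92146319e-04 -9.97382066e-04 -9.99999460e-01]] [ 0.53192563  0.11798102 -0.47356672] [[371.64829954   0.         315.79410092]
 [  0.         371.64829954 239.34698521]
 [  0.           0.           1.        ]] [[ 5.97475571e-05  9.48036655e-01  3.18161117e-01  8.05619634e-02]
 [ 9.99999866e-01  1.07002253e-04 -5.06628871e-04  1.46320694e-03]
 [-5.14346696e-04  3.18161105e-01 -9.48036522e-01 -1.70001298e-01]
 [ 0.00000000e+00  0.00000000e+00  0.00000000e+00  1.00000000e+00]]
```

View pics/w1.png

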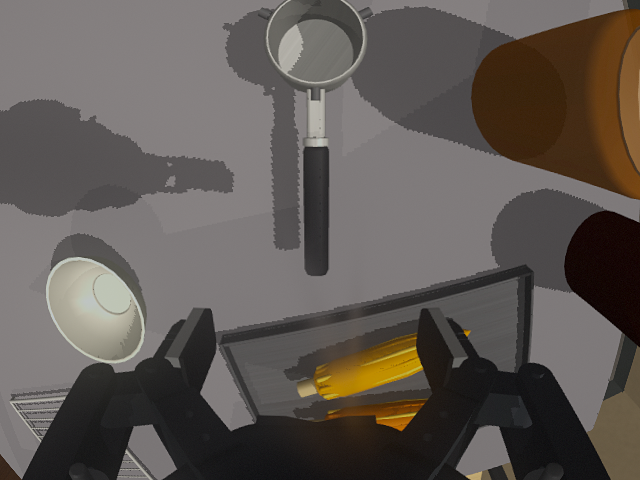

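The wrist view shows the handle upright in the picture: grip from (316,147) to (316,275), and the cup rim around (316,42). Checking this in world coordinates.

```bash
cat >> h.py <<'E'
def wonz(c,u,v,z):
    K=c["K"];x,y=(u-K[0,2])/K[0,0],(v-K[1,2])/K[1,1];th=np.hypot(x,y);k=np.sin(th)/max(th,1e-9)
    d=np.array([x*k,-y*k,-np.cos(th)]);T=c["tool_from_camera"];R=c["s"]["orientation"]
    o=R@T[:3,3]+c["s"]["position"];d=R@T[:3,:3]@d;return o+d*(z-o[2])/d[2]
E
python3 - <<'E'
from h import *
c=pickle.load(open("pics/w1.pkl","rb"));f=c["frame"][140:285,295:340]
m=(f.max(2)<55).astype(np.uint8);n,l,st,ce=cv2.connectedComponentsWithStats(m);i=1+np.argmax(st[1:,4]);print(st[i])
for r in(10,60,120):
    xs=np.where(l[r]==i)[0];print(r+140,xs.min()+295,xs.max()+295)
A=wonz(c,316.5,147,.05);B=wonz(c,316.5,275,.05);print(A,B,np.linalg.norm(A-B),np.degrees(np.arctan2(*(B-A)[1::-1])))
d=(B-A)/np.linalg.norm(A-B);print("grip",A+d*.063,B-d*.047,"axis",A-d*.077,"rim",wonz(c,316,42,.075))
E
```

```text
[   9    7   25  128 2488]
150 304 327
200 304 327
260 310 327
[ 0.56439553 -0.22012055  0.05      ] [ 0.5433539  -0.32315078  0.05      ] 0.1051569236091898 -101.54265803128013
grip [ 0.55178939 -0.28184644  0.05      ] [ 0.55275848 -0.27710131  0.05      ] axis [ 0.57980303 -0.1446778   0.05      ] rim [ 0.57921776 -0.1458256   0.075     ]
```

```bash
python3 -m creep '[[[1,-1,-20,0,1],[1,-1,-50,0,1],[1,-1,-80,0,1],[1,-1,-110,0,1],[1,-1,-130,0,1],[1,-1,-137,0,1],[1,-1,-137,0,1],[1,-1,-137,0,0],[1,-1,-137,0,0],[1,-1,-137,0,0],[1,-1,-137,0,0],[1,-1,-137,0,0],[1,-1,-137,0,0],[1,-1,-137,0,0],[1,-1,-137,0,0]]]'
```

```text
time: 3.15
position: [0.5523, -0.2778, 0.0267]
orientation: [[0.199, 0.98, -0.0], [0.98, -0.199, 0.0], [0.0, -0.0, -1.0]]
wrist_force: [-0.4, -0.7, -0.2]
opening: 0.0003
```

```bash
python3 - <<'E'
from bench import status,cams
import pickle,cv2,numpy as np
s=status.sense();c=cams.capture("wrist");c["s"]=s;pickle.dump(c,open("pics/w2.pkl","wb"))
d=cams.capture("scene");e=cv2.resize(d["frame"][190:320,190:350],None,fx=2.5,fy=2.5)
im=np.zeros((480,800,3),np.uint8);im[:300,:400]=cv2.resize(c["frame"],(400,300));im[:325,400:]=e;cv2.imwrite("pics/w2.png",im[:,:,::-1]);print(s["opening"],s["torque"])
E
```

```text
0.000349925854018151 [ 0.02521859  0.04463142 -0.04318231]
```

View pics/w2.png

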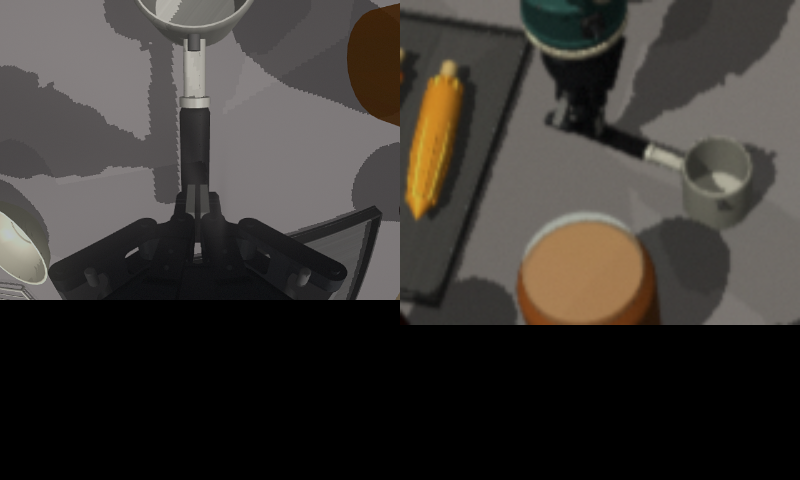

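```bash
python3 - <<'E'
from h import *
c=pickle.load(open("pics/w2.pkl","rb"));f=c["frame"][220:440,220:410]
f=cv2.resize(np.clip(f.astype(float)*2.5,0,255).astype(np.uint8),None,fx=2.7,fy=2.7,interpolation=2);cv2.imwrite("pics/w2z.png",f[:,:,::-1])
E
```

```text
(no output)
```

View pics/w2z.png

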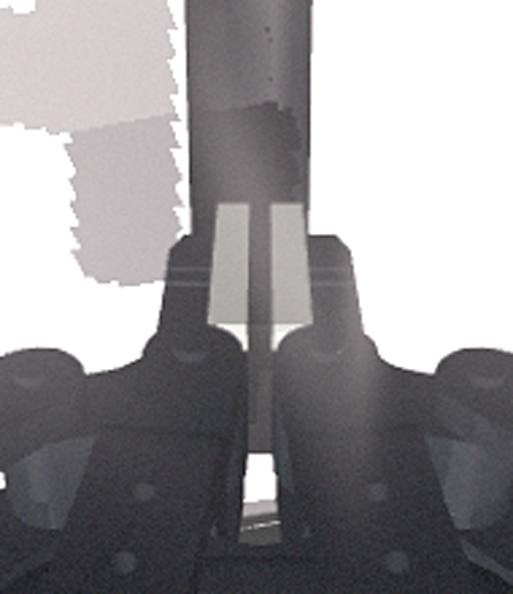

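```bash
python3 - <<'E'
from h import *
from bench import status
c=pickle.load(open("pics/w2.pkl","rb"));T=np.linalg.inv(c["tool_from_camera"]);K=c["K"]
def wp(p):
    q=T[:3,:3]@np.array(p)+T[:3,3];d=np.array([q[0],-q[1],-q[2]]);r=np.hypot(d[0],d[1]);th=np.arctan2(r,d[2]);return K[:2,2]+K[0,0]*th*d[:2]/r
for p in((0,0,0),(.011,0,0),(.011,.002,0),(.011,0,-.019),(.011,0,-.03),(.011,0,-.038),(.011,.01,-.019),(.011,.02,-.019),(.02,.01,-.027),(.02,-.01,-.027),(-.047,0,-.027)):
    u=wp(p);print(p,u,"zoomcrop",(u-[220,220])*2.7)
E
```

```text
(0, 0, 0) [312.71870037 283.4774139 ] zoomcrop [250.34049099 171.38901753]
(0.011, 0, 0) [312.65086893 263.35521366] zoomcrop [250.15734611 117.05907688]
(0.011, 0.002, 0) [316.70029831 263.35516975] zoomcrop [261.09080544 117.05895832]
(0.011, 0, -0.019) [312.33897208 279.44450052] zoomcrop [249.31522461 160.50015141]
(0.011, 0, -0.03) [312.12875985 290.38720529] zoomcrop [248.74765158 190.04545428]
(0.011, 0, -0.038) [311.95956425 299.25418049] zoomcrop [248.29082346 213.98628732]
(0.011, 0.01, -0.019) [334.72007107 279.4074483 ] zoomcrop [309.74419188 160.40011042]
(0.011, 0.02, -0.019) [356.96376549 279.27466871] zoomcrop [369.80216682 160.04160552]
(0.02, 0.01, -0.027) [336.04452949 267.85977214] zoomcrop [313.32022963 129.22138478]
(0.02, -0.01, -0.027) [288.20419243 267.84260293] zoomcrop [184.15131956 129.17502792]
(-0.047, 0, -0.027) [312.7204459  389.71387061] zoomcrop [250.34520394 458.22745066]
```

The handle lies between the fingers just where expected, yet the opening reads 0. A gentle 12 mm lift will show whether the cup is held.

```bash
python3 -m creep '[[[0,0,3,0,0],[0,0,6,0,0],[0,0,9,0,0],[0,0,12,0,0],[0,0,12,0,0],[0,0,12,0,0]]]'
python3 - <<'E'
from h import *
from bench import status,cams
s=status.sense();c=cams.capture("wrist");c["s"]=s;pickle.dump(c,open("pics/w3.pkl","wb"));print(s["opening"],s["wrist_force"],s["torque"])
c2=pickle.load(open("pics/w2.pkl","rb"))
a=c2["frame"];b=c["frame"];print(np.abs(a.astype(int)-b)[0:160,200:440].mean(), np.abs(a.astype(int)-b)[260:330,100:200].mean())
im=np.hstack([a[0:440,200:430],b[0:440,200:430]]);im=np.clip(im.astype(float)*1.8,0,255).astype(np.uint8);cv2.imwrite("pics/w3.png",cv2.resize(im,None,fx=1.35,fy=1.35)[:,:,::-1])
E
```

```text
time: 3.85
position: [0.5523, -0.2779, 0.0388]
orientation: [[0.199, 0.98, 0.0], [0.98, -0.199, -0.0], [-0.0, 0.0, -1.0]]
wrist_force: [-1.3, 0.3, -0.2]
opening: -0.0001
-5.9523582100743705e-05 [-1.26849722  0.25967644 -0.2365579 ] [ 0.04775523 -0.00490395 -0.03354187]
6.8429166666666665 6.875952380952381
```

View pics/w3.png

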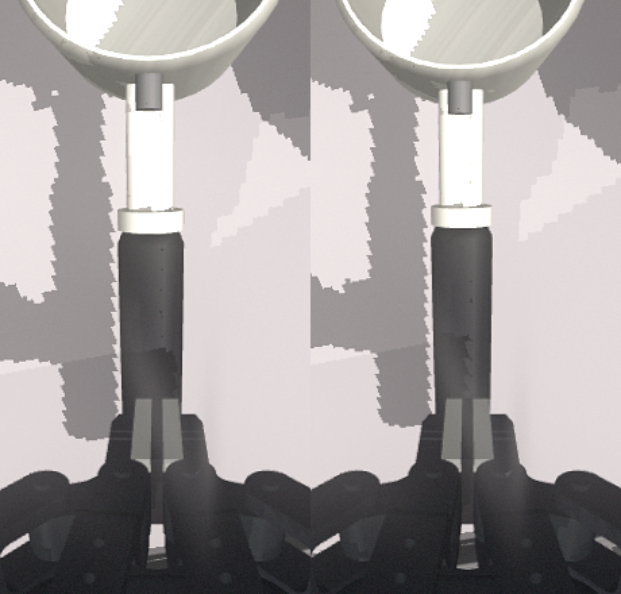

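The cup was not lifted. The finger tips project at tool z ≈ −35 mm and lie over the handle, so the pads shut above it: the tips sit about 35 mm higher than the stated TCP suggests. I'll open and go lower, watching the force.

```bash
python3 -m creep '[[[0,0,0,0,1],[0,0,0,0,1],[0,0,0,0,1],[0,0,0,0,1],[0,0,0,0,1],[0,0,0,0,1],[0,0,-6,0,1],[0,0,-12,0,1],[0,0,-18,0,1],[0,0,-24,0,1],[0,0,-30,0,1],[0,0,-34,0,1],[0,0,-34,0,1],[0,0,-34,0,1]]]'
python3 - <<'E'
from h import *
from bench import status,cams
s=status.sense();c=cams.capture("wrist");c["s"]=s;d=cams.capture("scene");print(s["opening"],s["wrist_force"],s["torque"])
im=np.zeros((480,800,3),np.uint8);im[:,:400]=c["frame"][:,120:520];im[:450,400:]=cv2.resize(d["frame"][150:285,190:310],(400,450),interpolation=2)
cv2.imwrite("pics/w4.png",np.clip(im[:,:,::-1]*1.7,0,255).astype(np.uint8))
E
```

```text
time: 5.3
position: [0.5523, -0.2778, 0.0047]
orientation: [[0.199, 0.98, -0.0], [0.98, -0.199, 0.0], [-0.0, -0.0, -1.0]]
wrist_force: [0.8, 1.1, -0.7]
opening: 0.0853
0.08533167093148322 [ 0.75664968  1.07551717 -0.71695438] [-0.06358836  0.02183902  0.03039659]
```

View pics/w4.png

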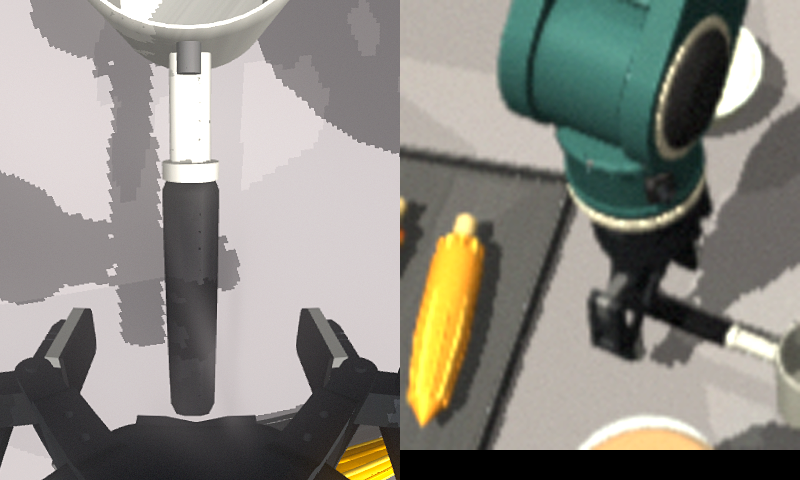

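Wrist: the grip runs from y=182 to 413 and the open pads straddle it, tips at y≈310. Scene: the finger tip is at about handle level and clear of the table. Closing.

```bash
python3 -m creep '[[[0,0,-4,0,1],[0,0,-8,0,1],[0,0,-8,0,1],[0,0,-8,0,0],[0,0,-8,0,0],[0,0,-8,0,0],[0,0,-8,0,0],[0,0,-8,0,0],[0,0,-8,0,0],[0,0,-8,0,0],[0,0,-8,0,0]]]'; python3 -c "
from bench import status;s=status.sense();print(s['wrist_force'],s['torque'],s['joint_positions'],s['opening'])"
```

```text
time: 6.5
position: [0.5521, -0.2779, -0.0033]
orientation: [[0.199, 0.98, -0.0], [0.98, -0.199, -0.0], [-0.0, -0.0, -1.0]]
wrist_force: [-1.4, -0.4, 1.9]
opening: 0.0192
[-1.412168   -0.44495558  1.91125062] [-0.03665308  0.38544482  0.18029679] [ 35.37459425  38.77517095 -15.48215477 100.50174311  14.29573773
  42.66425555   1.08730586] 0.019159521439418153
```

Held (19 mm opening). The wrist camera sits 80 mm ahead of the tool, on the mill side, so I'll check the head's height before going in.

```bash
python3 - <<'E'
from h import *
t=pickle.load(open("pics/top.pkl","rb"));s=pickle.load(open("pics/scene.pkl","rb"))
def tri(a,b):
    o1,d1=ray(t,*a);o2,d2=ray(s,*b);k=np.linalg.lstsq(np.c_[d1,-d2],o2-o1,rcond=None)[0]
    p,q=o1+k[0]*d1,o2+k[1]*d2; return (p+q)/2,np.linalg.norm(p-q)
T=lambda x,y:(140+x/3.6,185+y/3.6);S=lambda x,y:(400+x/2.5,210+(y-330)/2.5)
# two dark dots on the white disc; top view upper dot = larger x (farther from robot)= lower in scene
print(tri(T(243,56),S(131,443)),tri(T(241,144),S(133,384)))
E
```

```text
(array([0.61246251, 0.15722947, 0.25295566]), np.float64(0.0013281519600299766)) (array([0.55240043, 0.1542133 , 0.25208608]), np.float64(0.0008617488887691113))
```

Head disc top is at 0.253 and the camera could sit close to it, so I'll regrasp 24 mm further out on the grip for clearance, then lift.

```bash
python3 -m creep '[[[0,0,0,0,0.6],[0,0,0,0,0.6],[0,0,0,0,0.6],[-2,-8,0,0,0.6],[-4,-16,0,0,0.6],[-5,-24,0,0,0.6],[-5,-24,0,0,0.6],[-5,-24,0,0,0],[-5,-24,0,0,0],[-5,-24,0,0,0],[-5,-24,0,0,0],[-5,-24,0,0,0],[-5,-24,0,0,0],[-5,-24,5,0,0],[-5,-24,15,0,0],[-5,-24,30,0,0],[-5,-24,45,0,0],[-5,-24,60,0,0],[-5,-24,60,0,0],[-5,-24,60,0,0]]]'; python3 -c "
from bench import status;s=status.sense();print(s['wrist_force'],s['torque'],s['joint_positions'],s['opening'])"
```

```text
time: 8.5
position: [0.5473, -0.302, 0.0571]
orientation: [[0.199, 0.98, 0.0], [0.98, -0.199, -0.001], [-0.0, 0.001, -1.0]]
wrist_force: [-0.8, -1.2, -4.0]
opening: 0.0193
[-0.82546954 -1.24214505 -3.95138515] [-0.55127159  0.10801657 -0.02049904] [ 38.48820968  34.43246443 -16.79628561  98.34892689  12.52192621
  49.02047085   4.73442091] 0.019296352225864438
```

```bash
python3 -m creep '[[[-6,24,0,-3,0],[-12,47,0,-5.5,0],[-18,71,0,-8,0],[-24,95,0,-11,0],[-31,118,0,-14,0],[-37,142,0,-16.5,0],[-43,166,0,-19,0],[-49,189,0,-22,0],[-55,213,0,-25,0],[-61,236,0,-27.5,0],[-67,260,0,-30,0],[-73,284,0,-33,0],[-80,307,0,-36,0],[-86,331,0,-38.5,0],[-92,355,0,-41,0],[-98,378,0,-44,0],[-104,402,0,-46.5,0],[-104,402,0,-46.5,0],[-104,402,0,-46.5,0],[-104,402,0,-46.5,0]]]'
python3 - <<'E'
from h import *
from bench import status,cams
s=status.sense();print(s["wrist_force"],s["torque"],s["joint_positions"],s["opening"])
w=cams.capture("wrist");w["s"]=s;d=cams.capture("scene");t=cams.capture("top")
pickle.dump((w,d,t),open("pics/at.pkl","wb"))
im=np.zeros((600,800,3),np.uint8);im[:300,:400]=cv2.resize(w["frame"],(400,300),interpolation=3);im[:300,400:]=cv2.resize(d["frame"][210:330,400:560],(400,300),interpolation=2);im[300:600,:400]=cv2.resize(t["frame"][170:320,140:340],(400,300),interpolation=2)
cv2.imwrite("pics/at.png",np.clip(im[:,:,::-1]*1.5,0,255).astype(np.uint8))
E
```

```text
time: 10.5
position: [0.4431, 0.0994, 0.0563]
orientation: [[0.848, 0.53, -0.001], [0.53, -0.848, -0.0], [-0.001, -0.0, -1.0]]
wrist_force: [-0.2, -0.4, -3.5]
opening: 0.0191
[-0.23007452 -0.4072319  -3.4567758 ] [-0.31997535  0.48063991 -0.00758418] [ -5.26440183  19.74429026 -12.95484403 122.57784728   7.00836444
  38.40578806 -80.99727841] 0.019146939564240666
```

View pics/at.png

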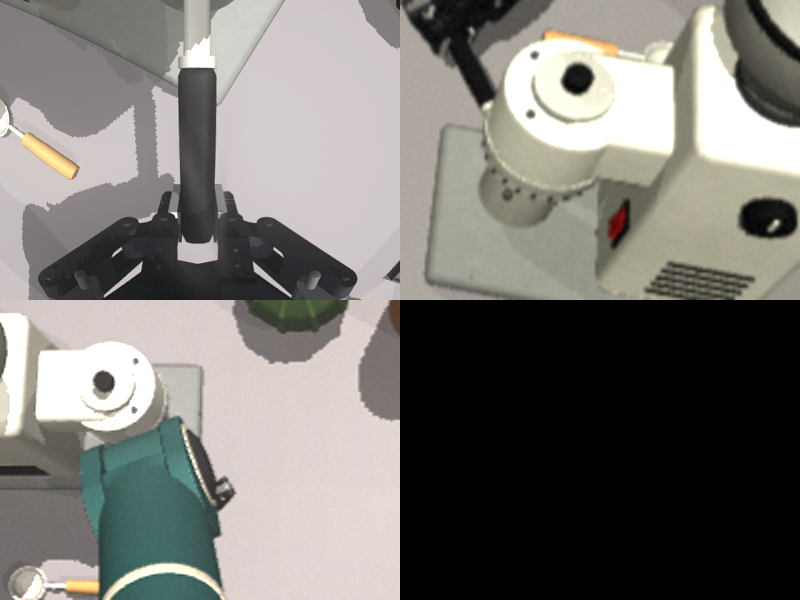

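Scene crop: the cup sits under the collar (sides at crop x≈480 and 550, one pin at (508,195)). Checking how well it is centred numerically.

```bash
python3 - <<'E'
from h import *
w,d,t=pickle.load(open("pics/at.pkl","rb"))
c=lambda p:(proj(d,p)-[400,210])*2.5+[400,0]
s=w["s"];ax=s["position"][:2]+.1635*s["orientation"][:2,0];print("cup axis pred",ax)
for r in (ax,(.582,.187)):
    a=np.radians(np.arange(0,360,2));P=np.array([c((r[0]+.036*np.cos(k),r[1]+.036*np.sin(k),.0596)) for k in a]);print("bottom circle x",P[:,0].min(),P[:,0].max(),"ymax",P[:,1].max())
h=np.degrees(np.arctan2(-s["orientation"][1,0],-s["orientation"][0,0]))
for k in(0,120,240):
    b=np.radians(h+k);print("pin",k,c((ax[0]+.043*np.cos(b),ax[1]+.043*np.sin(b),.1266)))
P=np.array([c((.582+.053*np.cos(k),.187+.053*np.sin(k),.15)) for k in a]);print("collar x",P[:,0].min(),P[:,0].max(),"ymax",P[:,1].max())
# row profile of cup/collar
g=d["frame"].astype(int).sum(2)//3
for r in(285,290,294,298,300):print(r,g[r,424:468])
for u in(440,446,452):print(u,g[280:310,u])
E
```

```text
cup axis pred [0.58176205 0.18602175]
bottom circle x 477.5209946514441 551.945925793683 ymax 227.13590990668408
bottom circle x 478.49543174371576 552.9403114222716 ymax 227.57256818380725
pin 0 [510.42380459 122.89874013]
pin 120 [505.49064591 191.96114581]
pin 240 [578.2195653 169.101091 ]
collar x 480.0496333184421 597.596376009184 ymax 201.47354406621616
285 [110 109 107 110 110 110 108  89  73  71  74  76  77  82  84  87  88  84
  67  67  83  89  72  60  76  86  86  85  87  88  87  94 101 108 108 109
 104 106 111 111 113 115 106 100]
290 [109 110 109 109 109 108 107 105  89  80  76  79  83  84  85  86  83  78
  68  71  81  87  88  87  88  87  87  84  78  74  80  83  82  79  71  49
  51  68  68  87  89  79  79  89]
294 [109 108 108 108 108 107 107 109 107 107  97  87  83  84  81  82  82  85
  84  85  86  85  83  83  83  84  82  81  79  78  72  71  67  62  58  58
  77  96  99 100 100  99 103 108]
298 [108 111 108 109 110 110 108 107 108 108 107 107 109 106 100  94  88  85
  83  84  82  80  81  80  80  79  75  75  71  67  64  65  74  80  96 100
  99  99  99 100  99  98 101  98]
300 [108 108 109 111 109 108 108 108 109 110 109 109 107 108 108 108 104  99
  94  92  88  87  84  84  81  82  81  78  85  84  89  96  99  99  98  97
  98  97  99 101 100 100 100 100]
440 [ 84  87  79  81  85  88  85  78  79  82  83  84  81  83  82  84  83  83
  88  99 104 106 107 105 106 107 105 105 106 106]
446 [113  98  89  87  89  72  54  71  85  87  88  86  89  84  83  84  83  82
  81  79  84  93  98  98  99  99  99  98  98 100]
452 [111 114 114 108  93  87  85  76  59  67  78  81  82  81  79  77  77  72
  71  69  85  97 100 100 101 100  98  98  98  96]
```

Cup outline and pin agree with the prediction within 1 pixel, so it is centred to about 2 mm. Now up towards the ledge.

```bash
python3 -m creep '[[[0,1,5,0,0],[0,1,10,0,0],[0,1,14,0,0],[0,1,16,0,0],[0,1,17,0,0],[0,1,17,0,0]]]'; python3 -m creep '[[[0,0,1,0,0],[0,0,2,0,0],[0,0,3,0,0],[0,0,4,0,0],[0,0,4,0,0]]]';  python3 -c "
from bench import status;s=status.sense();print(s['wrist_force'],s['torque'])"
```

```text
time: 11.25
position: [0.4433, 0.1011, 0.0738]
orientation: [[0.848, 0.53, 0.0], [0.53, -0.848, 0.0], [0.0, 0.0, -1.0]]
wrist_force: [-0.7, -0.0, -2.2]
opening: 0.0187
time: 11.75
position: [0.4433, 0.1012, 0.0778]
orientation: [[0.848, 0.53, 0.0], [0.53, -0.848, 0.0], [0.0, -0.0, -1.0]]
wrist_force: [0.4, 0.9, -4.0]
opening: 0.019
[ 0.44127652  0.89710684 -3.97466039] [-3.30294013e-01  4.67245789e-01  3.82271627e-04]
```

```bash
python3 -m creep '[[[0,0,1,0,0],[0,0,2,0,0],[0,0,2,0,0]]]'; python3 -c "
from bench import status;s=status.sense();print(s['wrist_force'],s['torque'])"; python3 -m creep '[[[0,0,1,0,0],[0,0,2,0,0],[0,0,2,0,0]]]';  python3 -c "
from bench import status;s=status.sense();print(s['wrist_force'],s['torque'])"
```

```text
time: 12.05
position: [0.4433, 0.1012, 0.0798]
orientation: [[0.848, 0.53, 0.0], [0.53, -0.848, 0.0], [0.0, -0.0, -1.0]]
wrist_force: [0.4, 0.3, -3.4]
opening: 0.019
[ 0.37562027  0.28666995 -3.40970681] [-0.31564253  0.4704818  -0.0074924 ]
time: 12.35
position: [0.4433, 0.1012, 0.0817]
orientation: [[0.848, 0.53, -0.0], [0.53, -0.848, 0.0], [-0.0, -0.0, -1.0]]
wrist_force: [0.1, 0.3, -4.9]
opening: 0.0187
[ 0.05738618  0.28683574 -4.90551501] [-0.32426456  0.59745258  0.02791031]
```

```bash
python3 -m creep '[[[0,0,1,0,0],[0,0,2,0,0],[0,0,2,0,0]]]'; python3 -c "
from bench import status;s=status.sense();print(s['wrist_force'],s['torque'])"
```

```text
time: 12.65
position: [0.4432, 0.1012, 0.0837]
orientation: [[0.848, 0.53, -0.0], [0.53, -0.848, 0.0], [-0.0, -0.0, -1.0]]
wrist_force: [-0.3, 0.9, -4.3]
opening: 0.0189
[-0.33295171  0.89826282 -4.30834022] [-0.25687861  0.70799901  0.15153328]
```

```bash
python3 -m creep '[[[0,0,1,0,0],[0,0,2,0,0],[0,0,3,0,0],[0,0,3,0,0]]]'
python3 - <<'E'
from h import *
from bench import status,cams
s=status.sense();print(s["wrist_force"],s["torque"])
d=cams.capture("scene");pickle.dump(d,open("pics/in.pkl","wb"));g=d["frame"].astype(int).sum(2)//3
ax=s["position"][:2]+.1635*s["orientation"][:2,0];a=np.radians(np.arange(0,360,2))
for z in(.0795,.085,s["position"][2]+.0033):
    P=np.array([proj(d,(ax[0]+.036*np.cos(k),ax[1]+.036*np.sin(k),z)) for k in a]);print(z,P[:,0].min(),P[:,0].max(),P[:,1].max(),P[P[:,1].argmax()])
for u in(440,444,448,452):print(u,g[278:306,u])
E
```

```text
time: 13.05
position: [0.4433, 0.1012, 0.0868]
orientation: [[0.848, 0.53, -0.0], [0.53, -0.848, 0.0], [0.0, -0.0, -1.0]]
wrist_force: [-1.7, 1.3, -4.8]
opening: 0.0191
[-1.69543333  1.25359506 -4.81314186] [-0.20501136  0.79401252  0.15857158]
0.0795 433.45991720089967 463.68974410632575 297.4642669915015 [450.90289109 297.46426699]
0.085 433.9384044552967 464.29473269236246 296.45017228139426 [451.46325824 296.45017228]
0.09007702712167329 434.3835819663605 464.85762604854693 295.5065314198868 [451.98469409 295.50653142]
440 [ 82  78  86  89  78  78  81  83  83  83  82  81  81  83  95 103 107 110
 109 110 108 108 108 107 106 107 108 106]
444 [120 110  90  86  88  94  93  91  85  83  80  80  82  83  81  82  87 101
 107 108 108 105 108 106 107 105 107 106]
448 [110 114 116 112  96  86  84  77  82  84  85  83  82  81  79  79  78  82
  98 105 105 107 108 106 108 106 107 107]
452 [115 115 113 113 113 109  97  86  86  77  61  64  73  77  75  75  74  75
  93 104 107 106 106 107 108 108 103 102]
```

Cup bottom edge is at row 295.9: predicted 295.5 for underside 0.090 and 297.5 if the pins were on the ledge. So the pins are in the slots. Up another 2.5 mm with a small side correction.

```bash
python3 -m creep '[[[-0.5,0.5,1,0,0],[-1,1,2,0,0],[-1,1,2.5,0,0],[-1,1,2.5,0,0]]]';  python3 -c "
from bench import status;s=status.sense();print(s['wrist_force'],s['torque'])"
```

```text
time: 13.5
position: [0.4424, 0.1022, 0.0893]
orientation: [[0.848, 0.53, 0.0], [0.53, -0.848, 0.0], [0.0, 0.0, -1.0]]
wrist_force: [-0.8, 0.2, -3.3]
opening: 0.0186
[-0.75330814  0.15274937 -3.33798033] [-0.27559276  0.51100682 -0.00245039]
```

```bash
python3 -m creep '[[[0,0,0.8,0,0],[0,0,0.8,0,0],[3.1,-4.8,0.8,2,0],[6.4,-9.5,0.8,4,0],[9.8,-14,0.8,6,0],[13.4,-18.5,0.8,8,0],[13.4,-18.5,0.8,8,0]]]';  python3 -c "
from bench import status;s=status.sense();print(s['wrist_force'],s['torque'])"
```

```text
time: 14.2
position: [0.4547, 0.0861, 0.0898]
orientation: [[0.764, 0.645, -0.002], [0.645, -0.764, 0.003], [0.0, -0.003, -1.0]]
wrist_force: [-8.7, 17.6, 0.2]
opening: 0.0189
[-8.70670784 17.6354167   0.2487213 ] [ 2.83566496  2.05549571 -0.17828205]
```

Blocked at about 20 N sideways, so the pins are still against the slot walls. Back off 5° and lift until the seal is felt.

```bash
python3 -m creep '[[[-3.6,4.5,0,-2,0],[-7,9,0,-4,0],[-8.7,11.4,0,-5,0],[-8.7,11.4,0,-5,0]]]';  python3 -c "
from bench import status;s=status.sense();print(s['wrist_force'],s['torque'])"; python3 -m creep '[[[0,0,0.7,0,0],[0,0,1.4,0,0],[0,0,1.4,0,0]]]';  python3 -c "
from bench import status;s=status.sense();print(s['wrist_force'],s['torque'])"
```

```text
time: 14.6
position: [0.4468, 0.0955, 0.09]
orientation: [[0.819, 0.574, -0.0], [0.574, -0.819, 0.0], [-0.0, -0.0, -1.0]]
wrist_force: [-1.0, 2.5, -4.1]
opening: 0.0187
[-0.95488656  2.54539985 -4.13682397] [0.13854184 0.76281265 0.30857362]
time: 14.9
position: [0.4469, 0.095, 0.0914]
orientation: [[0.819, 0.574, -0.0], [0.574, -0.819, 0.0], [-0.0, -0.0, -1.0]]
wrist_force: [-1.6, 3.0, -4.0]
opening: 0.0191
[-1.61295566  3.01994561 -4.01093985] [0.11604549 0.9207902  0.36331631]
```

```bash
python3 -m creep '[[[-1.2,1.8,0,-0.8,0],[-2.4,3.5,0,-1.5,0],[-2.4,3.5,1,-1.5,0],[-2.4,3.5,1.5,-1.5,0],[-2.4,3.5,1.5,-1.5,0]]]';  python3 -c "
from bench import status;s=status.sense();print(s['wrist_force'],s['torque'])"; python3 -m creep '[[[0,0,0.7,0,0],[0,0,1.4,0,0],[0,0,1.4,0,0]]]';  python3 -c "
from bench import status;s=status.sense();print(s['wrist_force'],s['torque'])"
```

```text
time: 15.4
position: [0.4446, 0.0985, 0.0929]
orientation: [[0.834, 0.552, -0.0], [0.552, -0.834, -0.0], [-0.0, 0.0, -1.0]]
wrist_force: [-1.5, 0.5, -3.8]
opening: 0.0188
[-1.45347608  0.48605091 -3.83945585] [-0.12959583  0.80585575  0.19432691]
time: 15.7
position: [0.4446, 0.0985, 0.0943]
orientation: [[0.834, 0.552, -0.0], [0.552, -0.834, 0.0], [-0.0, -0.0, -1.0]]
wrist_force: [-0.2, 1.4, -5.0]
opening: 0.0189
[-0.21805639  1.37745514 -5.04910456] [-0.16020757  0.77032303  0.17471902]
```

```bash
python3 - <<'E'
from h import *
from bench import status,cams
s=status.sense();w=cams.capture("wrist");w["s"]=s;d=cams.capture("scene");pickle.dump((w,d),open("pics/at2.pkl","wb"))
w0,d0,_=pickle.load(open("pics/at.pkl","rb"))
im=np.zeros((600,800,3),np.uint8)
for i,(a,b) in enumerate(((w0,d0),(w,d))):
    im[:300,400*i:400*i+400]=cv2.resize(a["frame"][60:360,200:430],(400,300),interpolation=2)
    im[300:,400*i:400*i+400]=cv2.resize(b["frame"][240:310,420:500],(400,300),interpolation=2)
cv2.imwrite("pics/at2.png",np.clip(im[:,:,::-1]*1.6,0,255).astype(np.uint8))
E
```

```text
(no output)
```

View pics/at2.png

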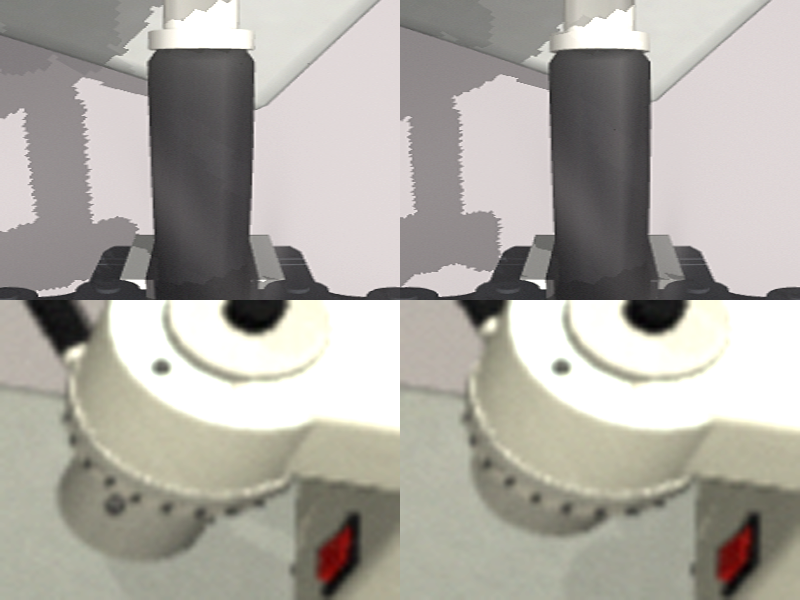

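```bash
python3 - <<'E'
from h import *
w0,d0,_=pickle.load(open("pics/at.pkl","rb"));d1=pickle.load(open("pics/in.pkl","rb"));w2,d2=pickle.load(open("pics/at2.pkl","rb"))
def arc(d):
    g=cv2.GaussianBlur(d["frame"].astype(np.float32).mean(2),(0,0),.6);o=[]
    for u in range(440,455):
        col=g[290:306,u];k=np.argmax(np.diff(col));# subpixel around max gradient
        gr=np.diff(col);i=slice(max(k-1,0),k+2);o.append(290+.5+(gr[i]*np.arange(len(gr))[i]).sum()/gr[i].sum())
    return np.array(o)
def pred(d,ax,z):
    a=np.radians(np.arange(0,360,1));P=np.array([proj(d,(ax[0]+.036*np.cos(k),ax[1]+.036*np.sin(k),z)) for k in a]);m=P[:,1]>P[:,1].mean();P=P[m];P=P[P[:,0].argsort()];return np.interp(np.arange(440,455),P[:,0],P[:,1])
ax=(.5818,.186);r0=arc(d0)-pred(d0,ax,.0596);print("res0",r0.round(2))
for n,d,A in(("in",d1,[(.5818,.187)]),("now",d2,[(.5808,.188),(.582,.187)])):
  for ax in A:
    for z in(.0795,.084,.088,.092):print(n,ax,z,np.median(arc(d)-pred(d,ax,z)-r0).round(2))
def wid(w):
    f=w["frame"][:,200:430].max(2)
    for r in(100,110,130,160,190,210):
        x=np.where(f[r]<75)[0];x=x[(x>70)&(x<160)];print(r,x.min(),x.max(),end=" | ")
    print()
wid(w0);wid(w2)
E
```

```text
res0 [-0.41 -8.8  -9.08 -9.41 -0.07 -0.22 -0.24 -0.29 -0.26 -0.27 -0.21 -0.11
 -0.12 -0.22 -0.15]
in (0.5818, 0.187) 0.0795 -1.35
in (0.5818, 0.187) 0.084 -0.52
in (0.5818, 0.187) 0.088 0.32
in (0.5818, 0.187) 0.092 1.22
now (0.5808, 0.188) 0.0795 -2.06
now (0.5808, 0.188) 0.084 -1.26
now (0.5808, 0.188) 0.088 -0.42
now (0.5808, 0.188) 0.092 0.49
now (0.582, 0.187) 0.0795 -2.48
now (0.582, 0.187) 0.084 -1.6
now (0.582, 0.187) 0.088 -0.89
now (0.582, 0.187) 0.092 -0.06Traceback (most recent call last):
  File "<stdin>", line 20, in <module>
  File "<stdin>", line 18, in wid
    return umr_minimum(a, axis, None, out, keepdims, initial, where)
ValueError: zero-size array to reduction operation minimum which has no identity
```

Far side of the cup is now about 0.091 and the handle side higher, so the pins should be just through. Up 1.2 mm more, then turn carefully.

```bash
python3 -m creep '[[[0,0,0.6,0,0],[0,0,1.2,0,0],[0,0,1.2,0,0],[3.2,-4.7,1.2,2,0],[6.6,-9.3,1.2,4,0],[6.6,-9.3,1.2,4,0]]]';  python3 -c "
from bench import status;s=status.sense();print(s['wrist_force'],s['torque'])"; python3 -m creep '[[[3.6,-4.5,0,2,0],[3.6,-4.5,0,2,0]]]';  python3 -c "
from bench import status;s=status.sense();print(s['wrist_force'],s['torque'])"
```

```text
time: 16.4
position: [0.4511, 0.0902, 0.0954]
orientation: [[0.792, 0.611, -0.0], [0.611, -0.792, 0.001], [0.0, -0.001, -1.0]]
wrist_force: [-4.5, 9.1, -3.6]
opening: 0.0193
[-4.46781418  9.0572569  -3.57264965] [1.47133823 1.2752033  0.47703249]
time: 16.6
position: [0.4542, 0.0869, 0.0954]
orientation: [[0.77, 0.639, -0.001], [0.639, -0.77, 0.002], [0.001, -0.002, -1.0]]
wrist_force: [-6.2, 16.1, -4.4]
opening: 0.019
[-6.19943021 16.0970338  -4.445811  ] [2.85132485 1.72669377 0.0781057 ]
```

```bash
python3 -m creep '[[[-3.6,4.5,0,-2,0],[-7,9.2,0,-4,0],[-10.2,13.8,0,-6,0],[-11.7,16.1,0,-7,0],[-11.7,16.1,0,-7,0],[-11.7,16.1,1,-7,0],[-11.7,16.1,2,-7,0],[-11.7,16.1,2,-7,0]]]';  python3 -c "
from bench import status;s=status.sense();print(s['wrist_force'],s['torque'])"; python3 -m creep '[[[0,0,1,0,0],[0,0,2,0,0],[0,0,2,0,0]]]';  python3 -c "
from bench import status;s=status.sense();print(s['wrist_force'],s['torque'])"; python3 -m creep '[[[0,0,1,0,0],[0,0,2,0,0],[0,0,2,0,0]]]'
python3 - <<'E'
from h import *
from bench import status,cams
s=status.sense();print(s['wrist_force'],s['torque'])
d0=pickle.load(open("pics/at.pkl","rb"))[1];d=cams.capture("scene")
C=range(446,455)
def arc(d):
    g=cv2.GaussianBlur(d["frame"].astype(np.float32).mean(2),(0,0),.6);o=[]
    for u in C:
        gr=np.diff(g[291:305,u]);k=int(np.argmax(gr));i=slice(max(k-1,0),k+2);o.append(291.5+(gr[i]*np.arange(len(gr))[i]).sum()/gr[i].sum())
    return np.array(o)
def pred(d,ax,z):
    a=np.radians(np.arange(0,360,1));P=np.array([proj(d,(ax[0]+.036*np.cos(k),ax[1]+.036*np.sin(k),z)) for k in a]);P=P[P[:,1]>P[:,1].mean()];P=P[P[:,0].argsort()];return np.interp(C,P[:,0],P[:,1])
r0=arc(d0)-pred(d0,(.5818,.186),.0596)
for ax in((.582,.187),(.581,.1885)):
  for z in(.088,.092,.096,.100):print(ax,z,np.median(arc(d)-pred(d,ax,z)-r0).round(2))
E
```

```text
time: 17.4
position: [0.4433, 0.1007, 0.0976]
orientation: [[0.843, 0.537, 0.0], [0.537, -0.843, 0.0], [0.0, 0.0, -1.0]]
wrist_force: [-0.1, -0.1, -3.7]
opening: 0.0193
[-0.08223408 -0.05542127 -3.65667956] [-0.30066783  0.49764462 -0.02164426]
time: 17.7
position: [0.4431, 0.1008, 0.0995]
orientation: [[0.843, 0.537, -0.0], [0.537, -0.843, -0.0], [-0.0, -0.0, -1.0]]
wrist_force: [0.7, -1.6, -4.9]
opening: 0.0189
[ 0.74118079 -1.60468536 -4.86992266] [-0.58640288  0.5755167  -0.12433427]
time: 18.0
position: [0.443, 0.1009, 0.1016]
orientation: [[0.843, 0.538, -0.0], [0.538, -0.843, 0.0], [0.0, -0.0, -1.0]]
wrist_force: [-0.3, -0.4, -4.8]
opening: 0.0191
[-0.25284444 -0.36115429 -4.8161452 ] [-0.33497662  0.64645175  0.00814297]
(0.582, 0.187) 0.088 -2.01
(0.582, 0.187) 0.092 -1.23
(0.582, 0.187) 0.096 -0.43
(0.582, 0.187) 0.1 0.38
(0.581, 0.1885) 0.088 -1.7
(0.581, 0.1885) 0.092 -0.91
(0.581, 0.1885) 0.096 -0.1
(0.581, 0.1885) 0.1 0.73
```

```bash
python3 -m creep '[[[0,0,1,0,0],[0,0,2,0,0],[0,0,2,0,0]]]';  python3 -c "
from bench import status;s=status.sense();print(s['wrist_force'],s['torque'])"; python3 -m creep '[[[3.2,-4.7,0,2,0],[6.5,-9.4,0,4,0],[10,-13.9,0,6,0],[10,-13.9,0,6,0]]]';  python3 -c "
from bench import status;s=status.sense();print(s['wrist_force'],s['torque'])"
```

```text
time: 18.35
position: [0.4431, 0.1009, 0.1036]
orientation: [[0.843, 0.538, 0.0], [0.538, -0.843, 0.0], [0.0, -0.0, -1.0]]
wrist_force: [-0.1, 0.5, -5.0]
opening: 0.0189
[-0.13578463  0.53198066 -5.03044922] [-0.27658219  0.63110903  0.0832069 ]
time: 18.75
position: [0.4535, 0.0874, 0.104]
orientation: [[0.781, 0.624, 0.001], [0.624, -0.781, 0.001], [0.001, -0.0, -1.0]]
wrist_force: [-4.0, -0.8, 14.3]
opening: 0.0189
[-4.04775539 -0.83937354 14.28125301] [-0.56989528  1.33190824  0.35864333]
```

Now it turned (−141°), but with an upward push of 19 N: the round pins are riding up the slot edge. Raise a bit to relieve it.

```bash
python3 -m creep '[[[0,0,0.7,0,0],[0,0,1.5,0,0],[0,0,1.5,0,0]]]';  python3 -c "
from bench import status;s=status.sense();print(s['wrist_force'],s['torque'])"; python3 -m creep '[[[0,0,0.7,0,0],[0,0,1.5,0,0],[0,0,1.5,0,0]]]'
python3 - <<'E'
from h import *
from bench import status,cams
s=status.sense();print(s['wrist_force'],s['torque'])
w=cams.capture("wrist");w["s"]=s;d=cams.capture("scene");pickle.dump((w,d),open("pics/at3.pkl","wb"));w0,d0,_=pickle.load(open("pics/at.pkl","rb"))
im=np.zeros((600,800,3),np.uint8)
im[:300,:400]=cv2.resize(w["frame"],(400,300),interpolation=3)
im[:300,400:]=cv2.resize(w["frame"][60:360,200:430],(400,300),interpolation=2)
im[300:,:400]=cv2.resize(d["frame"][220:310,400:520],(400,300),interpolation=2);im[300:,400:]=cv2.resize(d["frame"][258:308,420:487],(400,300),interpolation=2)
cv2.imwrite("pics/at3.png",np.clip(im[:,:,::-1]*1.6,0,255).astype(np.uint8))
E
```

```text
time: 19.05
position: [0.4541, 0.0869, 0.1059]
orientation: [[0.782, 0.623, 0.002], [0.623, -0.782, 0.0], [0.002, 0.001, -1.0]]
wrist_force: [-0.7, -2.6, 9.8]
opening: 0.019
[-0.67366107 -2.58448238  9.8032441 ] [-0.84729472  0.68945741  0.29636681]
time: 19.35
position: [0.4541, 0.0869, 0.1072]
orientation: [[0.783, 0.623, 0.002], [0.623, -0.783, 0.0], [0.002, 0.001, -1.0]]
wrist_force: [3.0, -2.3, 6.4]
opening: 0.0189
[ 3.00390924 -2.31239067  6.39129391] [-0.81184821 -0.01062543  0.21334668]
```

View pics/at3.png

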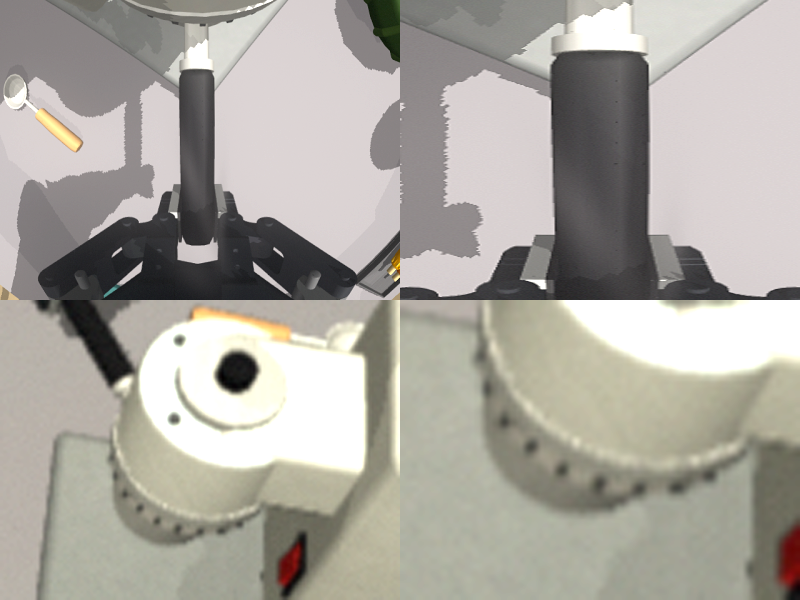

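The handle has pitched down about 7° in the pads (inner end looks 9% smaller, outer end unchanged, jaw-axis torque stuck at 0.73 Nm). So the cup is tilted and only partly through. I'll back out, set it on the foot plate to square it, and regrasp closer in.

```bash
python3 -m creep '[[[-3.4,4.6,-1,-2,0],[-7,9.8,-2,-4.3,0],[-10.7,15.2,-3,-6.5,0],[-10.7,15.2,-3,-6.5,0]]]';  python3 -c "
from bench import status;s=status.sense();print(s['wrist_force'],s['torque'])"; python3 -m creep '[[[0,0,-4,0,0],[0,0,-8,0,0],[0,0,-14,0,0],[0,0,-20,0,0],[0,0,-28,0,0],[0,0,-36,0,0],[0,0,-44,0,0],[0,0,-50,0,0],[0,0,-55,0,0],[0,0,-55,0,0]]]';  python3 -c "
from bench import status;s=status.sense();print(s['wrist_force'],s['torque'])"
```

```text
time: 19.85
position: [0.4419, 0.1027, 0.1033]
orientation: [[0.848, 0.53, -0.001], [0.53, -0.848, 0.0], [-0.0, -0.0, -1.0]]
wrist_force: [0.2, -1.1, -2.7]
opening: 0.0189
[ 0.17576876 -1.10913725 -2.71078576] [-0.32296735  0.33126873 -0.06860756]
time: 20.85
position: [0.4424, 0.1022, 0.0481]
orientation: [[0.848, 0.53, -0.0], [0.53, -0.848, 0.0], [-0.0, -0.0, -1.0]]
wrist_force: [-1.7, -0.9, 1.8]
opening: 0.0193
[-1.67293432 -0.85129538  1.83852731] [-0.0736648   0.08091721  0.03365408]
```

```bash
python3 -m creep '[[[0,0,-3,0,0],[0,0,-6,0,0],[0,0,-9,0,0],[0,0,-12,0,0],[0,0,-12,0,0]]]';  python3 -c "
from bench import status;s=status.sense();print(s['wrist_force'],s['torque'])"; python3 -m creep '[[[0,0,-3,0,0],[0,0,-6,0,0],[0,0,-9,0,0],[0,0,-11,0,0],[0,0,-13,0,0],[0,0,-13,0,0]]]';  python3 -c "
from bench import status;s=status.sense();print(s['wrist_force'],s['torque'])"
```

```text
time: 21.35
position: [0.4424, 0.1022, 0.0365]
orientation: [[0.848, 0.53, 0.0], [0.53, -0.848, 0.0], [0.0, 0.0, -1.0]]
wrist_force: [-3.9, -1.5, 3.0]
opening: 0.019
[-3.89788185 -1.54877921  3.04286897] [-0.11209023  0.27150671 -0.01319182]
time: 21.95
position: [0.4424, 0.1021, 0.0234]
orientation: [[0.848, 0.53, 0.0], [0.53, -0.848, 0.0], [0.0, -0.0, -1.0]]
wrist_force: [-4.9, -2.9, 3.6]
opening: 0.0188
[-4.85648961 -2.8660842   3.58001355] [-0.15479844  0.23449795  0.01650006]
```

Square on the plate again. Next I release, rise, turn the tool half round so the camera faces away from the mill, and retake the handle at 130 mm.

```bash
python3 -m creep '[[[0,0,0,0,1],[0,0,0,0,1],[0,0,0,0,1],[0,0,0,0,1],[0,0,15,0,1],[0,0,30,0,1],[0,0,45,0,1],[0,0,60,0,1],[0,0,60,8.5,1],[0,0,60,17,1],[0,0,60,25.5,1],[0,0,60,34,1],[0,0,60,42.5,1],[0,0,60,51,1],[0,0,60,59.5,1],[0,0,60,68,1],[0,0,60,76.5,1],[0,0,60,85,1],[0,0,60,93.5,1],[0,0,60,102,1]]]'
python3 -m creep '[[[0,0,0,8.5,1],[0,0,0,17,1],[0,0,0,25.5,1],[0,0,0,34,1],[0,0,0,42.5,1],[0,0,0,51,1],[0,0,0,59.5,1],[0,0,0,68,1],[0,0,0,76.5,1],[0,0,0,78,1],[0,0,0,78,1]]]'
python3 - <<'E'
from h import *
from bench import status,cams
s=status.sense();print(s["wrist_force"],s["joint_positions"])
w=cams.capture("wrist");w["s"]=s;d=cams.capture("scene");pickle.dump((w,d),open("pics/fl.pkl","wb"))
m=(w["frame"].max(2)<60).astype(np.uint8);
im=np.zeros((480,800,3),np.uint8);im[:,:400]=w["frame"][:,120:520];im[:300,400:]=cv2.resize(d["frame"][210:330,400:560],(400,300),interpolation=2)
cv2.imwrite("pics/fl.png",np.clip(im[:,:,::-1]*1.5,0,255).astype(np.uint8))
E
```

```text
time: 23.95
position: [0.4424, 0.1022, 0.0835]
orientation: [[-0.699, 0.715, 0.0], [0.715, 0.699, -0.0], [-0.0, 0.0, -1.0]]
wrist_force: [0.7, -1.1, -1.0]
opening: 0.0856
time: 25.05
position: [0.4424, 0.1021, 0.0834]
orientation: [[-0.85, -0.527, -0.0], [-0.527, 0.85, 0.0], [-0.0, 0.0, -1.0]]
wrist_force: [0.5, 0.6, 0.5]
opening: 0.0857
[0.51944184 0.64794884 0.51881332] [ 26.46792213  24.06507026 -50.89767912 120.7912758   25.85062369
  46.49655048  81.5229506 ]
```

View pics/fl.png

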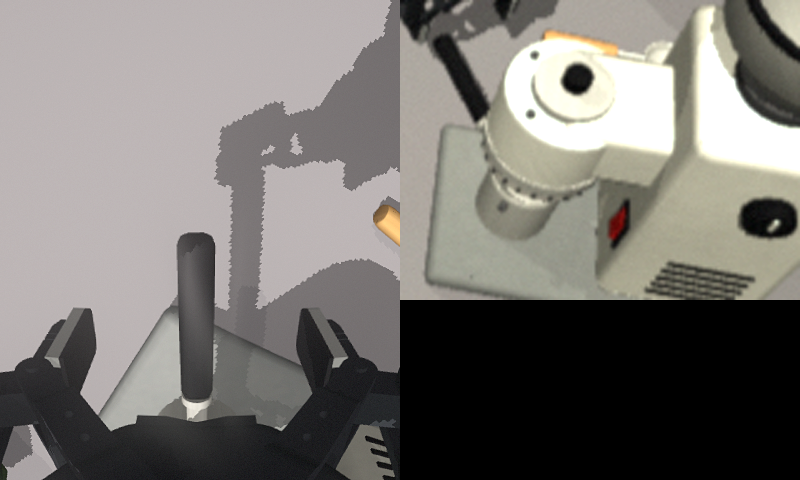

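Twelve pictures viewed, so from here on I use numbers only. The cup stands upright on the foot plate with the handle midway between the fingers. Measuring its axis from both cameras.

```bash
python3 - <<'E'
from h import *
w,d=pickle.load(open("pics/fl.pkl","rb"));R=w["s"]["orientation"]
f=w["frame"].max(2);m=(f[225:405,285:350]<70).astype(np.uint8)
n,l,st,ce=cv2.connectedComponentsWithStats(m);i=l[100,32];print(st[i])
C=[]
for r in range(20,160,20):
    x=np.where(l[r]==i)[0];C.append((r+225,x.min()+285,x.max()+286))
print(C)
for zz in(.078,.066):
    top=st[i][1]+225;E=wonz(w,(C[0][1]+C[0][2])/2,top,zz);A=[wonz(w,(c[1]+c[2])/2,c[0],zz) for c in C]
    v=A[-1]-A[0];print(zz,"end",E,"axis",E+.187*v/np.linalg.norm(v),"yaw handle",np.degrees(np.arctan2(-v[1],-v[0])),"widths",[np.linalg.norm(wonz(w,c[1],c[0],zz)-wonz(w,c[2],c[0],zz)).round(4) for c in C[1::2]])
# scene arc fit for x,y with z=.025
g=cv2.GaussianBlur(d["frame"].astype(np.float32).mean(2),(0,0),.6)
for u in range(430,462,3):
    gr=np.diff(g[293:312,u]);print(u,294+int(np.argmax(gr)),gr.max().round(1),end="; ")
print()
for ax in((.581,.188),(.5818,.187),(.578,.187),(.585,.187)):
    a=np.radians(np.arange(0,360,1));P=np.array([proj(d,(ax[0]+.036*np.cos(k),ax[1]+.036*np.sin(k),.025)) for k in a]);print(ax,P[:,0].min().round(1),P[:,0].max().round(1));P=P[P[:,1]>P[:,1].mean()];P=P[P[:,0].argsort()];print(np.interp(range(430,462,3),P[:,0],P[:,1]).round(1))
r=292
print(g[r,420:465].round(0))
E
```

```text
[   0    7   65  171 5985]
[(245, np.int64(297), np.int64(335)), (265, np.int64(298), np.int64(335)), (285, np.int64(298), np.int64(335)), (305, np.int64(291), np.int64(335)), (325, np.int64(299), np.int64(337)), (345, np.int64(300), np.int64(333)), (365, np.int64(301), np.int64(333))]
0.078 end [0.42075372 0.08635704 0.078     ] axis [0.57882815 0.18626436 0.078     ] yaw handle -147.70600561854448 widths [np.float64(0.0189), np.float64(0.0236), np.float64(0.0188)]
0.066 end [0.42396509 0.08836398 0.066     ] axis [0.58203953 0.1882713  0.066     ] yaw handle -147.70600561854448 widths [np.float64(0.0202), np.float64(0.0252), np.float64(0.02)]
430 296 5.0; 433 300 7.4; 436 303 6.9; 439 294 10.3; 442 294 10.3; 445 306 6.7; 448 306 9.3; 451 305 10.9; 454 304 12.1; 457 301 11.0; 460 295 8.7; 
(0.581, 0.188) 429.0 458.0
[296.7 301.3 303.8 305.4 306.4 306.8 306.6 305.7 304.  300.2 295.5]
(0.5818, 0.187) 428.6 457.6
[297.9 302.  304.3 305.8 306.7 307.  306.7 305.7 303.8 299.4 295.7]
(0.578, 0.187) 428.7 457.7
[296.2 300.4 302.8 304.4 305.3 305.6 305.3 304.4 302.6 298.4 294.3]
(0.585, 0.187) 428.4 457.5
[299.3 303.2 305.6 307.  307.9 308.1 307.8 306.9 304.9 300.2 296.8]
[110. 110. 110. 110. 109. 109. 109. 109. 108. 103.  84.  75.  75.  77.
  80.  82.  85.  85.  79.  66.  58.  59.  63.  78.  91.  97. 102. 107.
 112. 117. 122. 123. 120. 119. 116. 115. 112. 106.  95.  81.  71.  67.
  76.  91.  98.]
```

```bash
python3 -m creep '[[[10,6,-5,0,1],[20,12,-10,0,1],[28.7,17,-20,0,1],[28.7,17,-35,0,1],[28.7,17,-50,0,1],[28.7,17,-60,0,1],[28.7,17,-65,0,1],[28.7,17,-65,0,1],[28.7,17,-65,0,0],[28.7,17,-65,0,0],[28.7,17,-65,0,0],[28.7,17,-65,0,0],[28.7,17,-65,0,0],[28.7,17,-65,0,0],[28.7,17,-65,0,0],[28.7,17,-65,0,0]]]';  python3 -c "
from bench import status;s=status.sense();print(s['wrist_force'],s['torque'],s['joint_positions'])"
```

```text
time: 26.75
position: [0.471, 0.1192, 0.0185]
orientation: [[-0.848, -0.53, 0.0], [-0.53, 0.848, -0.0], [0.0, -0.0, -1.0]]
wrist_force: [-1.7, -0.2, 2.9]
opening: 0.0192
[-1.68060241 -0.17849846  2.87585148] [0.03450019 0.21678606 0.14285744] [ 18.23048864  33.0263317  -43.97181098 118.49210139  34.55087782
  41.86987408  74.13182274]
```

```bash
python3 -m creep '[[[0,0,4,0,0],[0,0,10,0,0],[0,0,18,0,0],[-0.6,1,26,-0.5,0],[-1.2,1.9,34,-1,0],[-1.2,1.9,40,-1,0],[-1.2,1.9,45,-1,0],[-1.2,1.9,45,-1,0],[-1.2,1.9,45,-1,0]]]';  python3 -c "
from bench import status;s=status.sense();print(s['wrist_force'],s['torque'])"; python3 -m creep '[[[0,0,2,0,0],[0,0,4,0,0],[0,0,6,0,0],[0,0,8,0,0],[0,0,8,0,0]]]';  python3 -c "
from bench import status;s=status.sense();print(s['wrist_force'],s['torque'])"; python3 -m creep '[[[0,0,1,0,0],[0,0,2,0,0],[0,0,3,0,0],[0,0,3,0,0]]]';  python3 -c "
from bench import status;s=status.sense();print(s['wrist_force'],s['torque'])"
```

```text
time: 27.65
position: [0.4698, 0.1209, 0.0634]
orientation: [[-0.857, -0.515, 0.0], [-0.515, 0.857, -0.0], [0.0, -0.0, -1.0]]
wrist_force: [0.6, 0.0, -3.2]
opening: 0.0194
[ 0.58025681  0.03590265 -3.21427189] [-0.16875656  0.41583361  0.01912966]
time: 28.15
position: [0.47, 0.1211, 0.0717]
orientation: [[-0.857, -0.515, 0.0], [-0.515, 0.857, -0.0], [-0.0, -0.0, -1.0]]
wrist_force: [-0.8, 0.1, -3.8]
opening: 0.0191
[-0.77202665  0.06825029 -3.84175736] [-0.20179912  0.36930352 -0.00149465]
time: 28.55
position: [0.4699, 0.1211, 0.0746]
orientation: [[-0.857, -0.515, 0.0], [-0.515, 0.857, -0.0], [-0.0, -0.0, -1.0]]
wrist_force: [-0.5, 0.1, -3.6]
opening: 0.0191
[-0.50197155  0.08696808 -3.64475634] [-0.2019463   0.34862569 -0.03802096]
```

```bash
cat > f.py <<'E'
from bench import status
import numpy as np
s=status.sense();R=s['orientation'];print('F',s['wrist_force'].round(1),'tau',s['torque'].round(2),'jaw',(R[:,1]@s['torque']).round(2))
E
for i in 1 2; do python3 -m creep '[[[0,0,1,0,0],[0,0,2,0,0],[0,0,2,0,0]]]' | grep pos; python3 f.py; done
```

```text
position: [0.4699, 0.1211, 0.0766]
F [-0.7 -0.2 -2.8] tau [-0.27  0.38 -0.04] jaw 0.46
position: [0.4699, 0.121, 0.0785]
F [ 0.1 -0.3 -5.7] tau [-0.37  0.42 -0.11] jaw 0.54
```

```bash
python3 -m creep '[[[-0.5,0.5,0,0,0],[-1,1,0,0,0],[-1,1,0,0,0]]]' | grep pos; python3 f.py;  python3 -m creep '[[[-0.5,0.5,0,0,0],[-1,1,0,0,0],[-1,1,0,0,0]]]' | grep pos; python3 f.py; python3 -m creep '[[[0,0,0,-1,0],[0,0,0,-2,0],[0,0,0,-2,0]]]' | grep pos; python3 f.py
```

```text
position: [0.4689, 0.122, 0.0785]
F [ 1.7 -1.9 -4.9] tau [-0.64  0.14 -0.39] jaw 0.45
position: [0.468, 0.1232, 0.0786]
F [ 3.3 -1.5 -4.5] tau [-0.35 -0.06 -0.34] jaw 0.13
position: [0.4676, 0.1234, 0.0784]
F [-0.3  1.6 -3.9] tau [-0.02  0.47  0.13] jaw 0.42
```

```bash
python3 -m creep '[[[-0.3,1.6,0,0,0],[-0.3,1.6,0,0,0]]]' | grep pos; python3 f.py; for i in 1 2; do python3 -m creep '[[[0,0,0.8,0,0],[0,0,1.5,0,0],[0,0,1.5,0,0]]]' | grep pos; python3 f.py; done
```

```text
position: [0.4675, 0.1249, 0.0785]
F [ 0.2  0.1 -4.1] tau [-0.23  0.38  0.  ] jaw 0.44
position: [0.4676, 0.1247, 0.0801]
F [-0.2  0.7 -3.3] tau [-0.19  0.32 -0.02] jaw 0.37
position: [0.4676, 0.1247, 0.0816]
F [ 0.3  0.7 -3.1] tau [-0.24  0.37 -0.05] jaw 0.44
```

Free and rising at yaw −151°, with no side load. Continue up.

```bash
for i in 1 2 3; do python3 -m creep '[[[0,0,0.8,0,0],[0,0,1.5,0,0],[0,0,1.5,0,0]]]' | grep pos; python3 f.py; done
```

```text
position: [0.4676, 0.1247, 0.0831]
F [ 0.1 -0.  -2.6] tau [-0.13  0.4   0.  ] jaw 0.41
position: [0.4676, 0.1247, 0.0846]
F [ 0.2 -1.  -3.5] tau [-0.19  0.34 -0.02] jaw 0.39
position: [0.4676, 0.1247, 0.086]
F [ 0.  -0.8 -3.5] tau [-0.19  0.41 -0.04] jaw 0.45
```

```bash
for i in 1 2 3; do python3 -m creep '[[[0,0,0.5,0,0],[0,0,1,0,0],[0,0,1,0,0]]]' | grep pos; python3 f.py; done
```

```text
position: [0.4676, 0.1247, 0.087]
F [-1.1 -0.7 -3.6] tau [-0.17  0.35 -0.04] jaw 0.39
position: [0.4676, 0.1247, 0.088]
F [ 0.2  0.3 -5. ] tau [-0.25  0.42  0.04] jaw 0.48
position: [0.4676, 0.1247, 0.089]
F [-0.4  0.4 -3.8] tau [-0.21  0.39 -0.03] jaw 0.44
```

```bash
for i in 1 2 3; do python3 -m creep '[[[0,0,0.5,0,0],[0,0,1,0,0],[0,0,1,0,0]]]' | grep pos; python3 f.py; done
```

```text
position: [0.4675, 0.1247, 0.09]
F [-0.4 -0.1 -4.6] tau [-0.26  0.51  0.04] jaw 0.57
position: [0.4675, 0.1246, 0.091]
F [ 0.1 -0.3 -4.6] tau [-0.34  0.59  0.03] jaw 0.68
position: [0.4676, 0.1247, 0.092]
F [-0.7  0.1 -4.8] tau [-0.31  0.69  0.02] jaw 0.76
```

Seal felt (jaw torque rises from reading 0.090 with no side load). Back off 0.7 mm and turn anticlockwise about the axis.

```bash
python3 -m creep '[[[0,0,-0.7,0,0],[2.3,-3.9,-0.7,2,0],[4.7,-7.8,-0.7,4,0],[4.7,-7.8,-0.7,4,0]]]' | grep -A1 pos; python3 f.py; python3 -m creep '[[[2.5,-3.7,0,2,0],[5.2,-7.4,0,4,0],[5.2,-7.4,0,4,0]]]' | grep -A1 pos; python3 f.py
```

```text
position: [0.4728, 0.1166, 0.0913]
orientation: [[-0.839, -0.545, 0.001], [-0.545, 0.839, 0.0], [-0.001, -0.0, -1.0]]
F [-0.8 -0.2 -3.7] tau [-0.26  0.36  0.03] jaw 0.44
position: [0.4778, 0.1094, 0.0913]
orientation: [[-0.799, -0.601, 0.0], [-0.601, 0.799, 0.0], [-0.001, -0.0, -1.0]]
F [-0.6  0.2 -3.2] tau [-0.14  0.29  0.08] jaw 0.31
```

```bash
python3 -m creep '[[[2,-2.6,0,1.5,0],[4.2,-5.3,0,3,0],[8.7,-10.4,0,6,0],[13.5,-15.3,0,9,0],[18.5,-19.9,0,12,0],[23.8,-24.2,0,15,0],[23.8,-24.2,0,15,0]]]' | grep -A1 pos; python3 f.py; for i in 1 2 3; do python3 -m creep '[[[0,0,-0.5,0,0],[0,0,-1,0,0],[0,0,-1,0,0]]]' | grep pos; python3 f.py; done
```

```text
position: [0.5018, 0.0847, 0.0912]
orientation: [[-0.615, -0.788, 0.0], [-0.788, 0.615, 0.0], [-0.0, 0.0, -1.0]]
F [-0.2  0.6 -2.4] tau [-0.26  0.18  0.03] jaw 0.32
position: [0.5012, 0.0854, 0.0903]
F [ 0.7 -1.7 -2. ] tau [-0.28 -0.05 -0.19] jaw 0.19
position: [0.5014, 0.0854, 0.0893]
F [ 1.1 -0.3 -0.8] tau [ 0.04 -0.21 -0.11] jaw -0.16
position: [0.5015, 0.0855, 0.0883]
F [0.9 1.  0.2] tau [ 0.25 -0.4  -0.18] jaw -0.44
```

The cup now rests on the ledge (jaw torque reverses when I lower). Balance it, let go and let it settle.

```bash
python3 -m creep '[[[0,0,1,0,0],[0,0,1,0,0]]]' | grep pos; python3 f.py; python3 -m creep '[[[0,0,1,0,0.2],[0,0,1,0,0.3],[0,0,1,0,0.6],[0,0,1,0,0.6],[0,0,1,0,0.6],[0,0,1,0,0.6],[0,0,1,0,0.6],[0,0,1,0,0.6],[0,0,1,0,0.6],[0,0,1,0,0.6]]]'
python3 f.py; python3 - <<'E'
from h import *
from bench import status,cams
s=status.sense();w=cams.capture("wrist");w["s"]=s;d=cams.capture("scene");pickle.dump((w,d),open("pics/hang.pkl","wb"))
f=w["frame"].max(2)
for r in range(180,400,20):
    x=np.where(f[r,260:375]<70)[0]+260;print(r,(x.min(),x.max(),len(x)) if len(x) else None)
g=cv2.GaussianBlur(d["frame"].astype(np.float32).mean(2),(0,0),.6)
for u in range(440,460,2):
    gr=np.diff(g[289:306,u]);print(u,290+int(np.argmax(gr)),end="; ")
for z in(.0875,.0915,.0955):
    a=np.radians(np.arange(0,360,1));P=np.array([proj(d,(.581+.036*np.cos(k),.188+.036*np.sin(k),z)) for k in a]);P=P[P[:,1]>P[:,1].mean()];P=P[P[:,0].argsort()];print("\n",z,np.interp(range(440,460,2),P[:,0],P[:,1]).round(1))
E
```

```text
position: [0.5014, 0.0853, 0.0894]
F [ 1.8  1.  -0.7] tau [ 0.18 -0.43 -0.09] jaw -0.41
time: 37.05
position: [0.5013, 0.0853, 0.0903]
orientation: [[-0.615, -0.788, 0.0], [-0.788, 0.615, -0.0], [-0.0, -0.0, -1.0]]
wrist_force: [-0.7, -0.2, -0.1]
opening: 0.0509
F [-0.7 -0.2 -0.1] tau [ 0.07 -0.    0.04] jaw -0.06
180 None
200 (np.int64(292), np.int64(340), 49)
220 (np.int64(288), np.int64(345), 58)
240 (np.int64(288), np.int64(344), 57)
260 (np.int64(289), np.int64(344), 56)
280 (np.int64(289), np.int64(364), 57)
300 (np.int64(289), np.int64(342), 54)
320 (np.int64(262), np.int64(341), 54)
340 (np.int64(291), np.int64(374), 52)
360 (np.int64(292), np.int64(340), 49)
380 (np.int64(292), np.int64(340), 49)
440 290; 442 291; 444 293; 446 293; 448 294; 450 294; 452 295; 454 295; 456 294; 458 294; 
 0.0875 [291.4 292.9 293.9 294.7 295.3 295.6 295.7 295.5 295.1 294.3]

 0.0915 [290.4 291.9 293.  293.8 294.4 294.8 294.9 294.8 294.4 293.8]

 0.0955 [289.3 290.8 292.  292.9 293.6 294.  294.2 294.1 293.8 293.2]
```

Hanging confirmed: scene edge fits underside 0.0915, handle centred between the open pads, zero force. Now bring the handle round, pushing with the trailing open pad.

```bash
python3 -m creep '[[[0,0,-2,0,0.6],[0,0,-4,0,0.6],[6,-5,-4,0,0.6],[12.5,-9.9,-4,0,0.6],[12.5,-9.9,-4,0,0.6],[16.5,-12.1,-4,2,0.6],[20.5,-14.3,-4,4,0.6],[24.6,-16.3,-4,6,0.6],[28.8,-18.2,-4,8,0.6],[28.8,-18.2,-4,8,0.6]]]' | grep -A1 pos; python3 f.py; python3 -m creep '[[[4.3,-1.7,0,2,0.6],[8.6,-3.3,0,4,0.6],[12.9,-4.6,0,6,0.6],[17.3,-5.9,0,8,0.6],[17.3,-5.9,0,8,0.6]]]' | grep -A1 pos; python3 f.py; python3 -c "
from bench import status;print(status.sense()['joint_positions'].round(0))"
```

```text
position: [0.5304, 0.0669, 0.0862]
orientation: [[-0.5, -0.866, 0.0], [-0.866, 0.5, 0.0], [-0.0, 0.0, -1.0]]
F [ 0.4  0.  -0.4] tau [ 0.01  0.03 -0.  ] jaw 0.0
position: [0.5472, 0.0615, 0.0862]
orientation: [[-0.374, -0.927, -0.0], [-0.927, 0.374, 0.001], [-0.0, 0.001, -1.0]]
F [-1.7  1.3  0.9] tau [0.17 0.27 0.01] jaw -0.05
[ 32.  36. -55. 108.  36.  56. 119.]
```

```bash
python3 -m creep '[[[4.4,-1.1,0,2,0.6],[8.9,-2.1,0,4,0.6],[13.4,-2.9,0,6,0.6],[17.9,-3.5,0,8,0.6],[17.9,-3.5,0,8,0.6]]]' | grep -A1 pos; python3 f.py; python3 -m creep '[[[4.5,-0.4,0,2,0.6],[9.1,-0.8,0,4,0.6],[9.1,-0.8,0,4,0.6]]]' | grep -A1 pos; python3 f.py; python3 - <<'E'
from h import *
from bench import status,cams
s=status.sense();w=cams.capture("wrist");w["s"]=s
f=w["frame"].max(2)
for r in range(200,400,30):
    x=np.where(f[r,200:440]<70)[0]+200;print(r,(x.min(),x.max(),len(x)) if len(x) else None)
A=[]
E
```

```text
position: [0.5647, 0.0582, 0.0862]
orientation: [[-0.241, -0.97, -0.001], [-0.97, 0.241, 0.0], [-0.0, 0.001, -1.0]]
F [-3.2  0.9  2.9] tau [0.21 0.77 0.02] jaw -0.02
position: [0.5743, 0.0571, 0.0862]
orientation: [[-0.174, -0.985, -0.0], [-0.985, 0.174, 0.0], [-0.0, 0.0, -1.0]]
F [0.  0.5 0.9] tau [0.08 0.17 0.07] jaw -0.05
200 None
230 (np.int64(332), np.int64(392), 61)
260 (np.int64(332), np.int64(391), 60)
290 (np.int64(332), np.int64(428), 73)
320 (np.int64(218), np.int64(436), 112)
350 (np.int64(200), np.int64(437), 151)
380 (np.int64(200), np.int64(439), 155)
```

Handle is at −100° and bearing on the trailing pad. On to the stop.

```bash
python3 -m creep '[[[4.6,-0.1,0,2,0.6],[9.2,-0.2,0,4,0.6],[9.2,-0.2,0,4,0.6]]]' | grep pos; python3 f.py; python3 -m creep '[[[4.6,0.2,0,2,0.6],[9.1,0.5,0,4,0.6],[9.1,0.5,0,4,0.6]]]' | grep  pos; python3 f.py
```

```text
position: [0.5833, 0.0567, 0.0861]
F [-2.5 -0.   0.7] tau [ 0.04  0.51 -0.01] jaw 0.01
position: [0.5891, 0.0571, 0.0851]
F [-23.4  -1.2   7.8] tau [-0.36  4.94 -0.1 ] jaw 0.53
```

```bash
python3 -m creep '[[[2.3,0.2,0,1,0.6],[4.6,0.5,0,2,0.6],[4.6,0.5,0,2,0.6]]]' | grep -A1 pos; python3 f.py;  python3 - <<'E'
from h import *
from bench import status,cams
s=status.sense();w=cams.capture("wrist");w["s"]=s
f=w["frame"].max(2)
for r in range(210,280,15):
    x=np.where(f[r,200:440]<70)[0]+200;print(r,(x.min(),x.max(),len(x)) if len(x) else None)
E
```

```text
position: [0.5905, 0.0579, 0.0844]
orientation: [[0.001, -1.0, -0.013], [-1.0, -0.001, -0.003], [0.003, 0.013, -1.0]]
F [-46.5  -2.5  15.8] tau [-0.5   9.6  -0.29] jaw 0.49
210 (np.int64(345), np.int64(399), 55)
225 (np.int64(341), np.int64(402), 62)
240 (np.int64(340), np.int64(400), 61)
255 (np.int64(339), np.int64(398), 60)
270 (np.int64(338), np.int64(396), 59)
```

Hard stop reached: force climbed from 2 to 46 N while the handle stayed put. Back off straight away, open and withdraw.

```bash
python3 -m creep '[[[-8,0,0,-1,0.6],[-16,0,0,-3,0.6],[-25,0,0,-4,0.6],[-25,0,0,-4,1],[-25,0,0,-4,1],[-25,0,0,-4,1],[-25,0,10,-4,1],[-25,0,25,-4,1],[-25,-5,45,-4,1],[-25,-15,70,-4,1],[-25,-40,90,-4,1],[-25,-80,100,-4,1],[-25,-120,100,-4,1],[-25,-160,100,-4,1],[-25,-160,100,-4,1]]]'; python3 f.py
python3 - <<'E'
from h import *
from bench import status,cams
s=status.sense();w=cams.capture("wrist");w["s"]=s;d=cams.capture("scene");t=cams.capture("top");pickle.dump((w,d,t),open("pics/end.pkl","wb"))
t0=pickle.load(open("pics/top.pkl","rb"));s0=pickle.load(open("pics/scene.pkl","rb"))
# handle in top & scene
def blobs(c,c0,box,th=55):
    x0,x1,y0,y1=box;m=((c["frame"][y0:y1,x0:x1].max(2)<th)&(c0["frame"][y0:y1,x0:x1].max(2)>th+15)).astype(np.uint8)
    n,l,st,ce=cv2.connectedComponentsWithStats(m)
    for i in range(1,n):
        if st[i,4]>40:
            ys,xs=np.where(l==i);r=cv2.minAreaRect(np.c_[xs+x0,ys+y0].astype(np.float32));print(st[i],r)
u=np.array([np.cos(np.radians(-94)),np.sin(np.radians(-94))])
for n,c,c0 in(("top",t,t0),("scene",d,s0)):
    a,b=[proj(c,(.581+r*u[0],.188+r*u[1],.1405)) for r in(.077,.187)];print(n,"pred grip ends",a.round(1),b.round(1))
    p=np.vstack([a,b]);x0,y0=(p.min(0)-15).astype(int);x1,y1=(p.max(0)+15).astype(int);blobs(c,c0,(x0,x1,y0,y1))
g=cv2.GaussianBlur(d["frame"].astype(np.float32).mean(2),(0,0),.6)
for uu in range(442,460,3):
    gr=np.diff(g[287:306,uu]);print(uu,288+int(np.argmax(gr)),end="; ")
for z in(.0915,.0955):
    a=np.radians(np.arange(0,360,1));P=np.array([proj(d,(.581+.036*np.cos(k),.188+.036*np.sin(k),z)) for k in a]);P=P[P[:,1]>P[:,1].mean()];P=P[P[:,0].argsort()];print("\n",z,np.interp(range(442,460,3),P[:,0],P[:,1]).round(1))
df=cv2.absdiff(d["frame"],s0["frame"]).max(2)
for nm,(x0,x1,y0,y1) in dict(squash=(308,386,315,392),jar=(236,296,275,355),bowl=(252,300,150,192),tray=(122,245,190,310)).items():print(nm,(df[y0:y1,x0:x1]>40).mean().round(3))
E
```

```text
time: 41.95
position: [0.5723, -0.1083, 0.1869]
orientation: [[-0.077, -0.997, 0.0], [-0.997, 0.077, -0.001], [0.001, -0.0, -1.0]]
wrist_force: [-0.5, 0.3, -0.1]
opening: 0.0854
F [-0.5  0.3 -0.1] tau [0.05 0.03 0.01] jaw -0.05
top pred grip ends [233.2 226.4] [275.2 230.5]
[ 16  12  41  11 279] ((254.2008056640625, 227.7909698486328), (40.1978759765625, 7.152324199676514), 5.19442892074585)
scene pred grip ends [421.8 262.6] [375.7 250.4]
[ 16  12  46  19 371] ((398.4730529785156, 256.2654113769531), (46.13324737548828, 8.332049369812012), 15.255118370056152)
442 290; 445 292; 448 293; 451 294; 454 294; 457 293; 
 0.0915 [291.9 293.5 294.4 294.9 294.8 294.1]

 0.0955 [290.8 292.5 293.6 294.1 294.1 293.5]
squash 0.0
jar 0.0
bowl 0.0
tray 0.0
```

```bash
python3 -c "
from bench import workorder;print(workorder.hand_in())"
```

```text
the job is handed in; nothing more can be done
None
```

The catch cup is locked under the mill and the job is handed in at about 42 s; no verdict was reported.

**What I did:**
- I lifted the cup by its handle, felt for the slots and found them with the handle at about −151° in the world frame. I raised it until the seal was felt, then turned it to −128° and let go.
- It hung square on the ledge: underside measured at 0.0915 m, handle centred between the open pads, no force on the wrist.
- I then pushed the handle round anticlockwise with one open finger to the hard stop, at about −94°.

**Last checks:**
- **Handle:** the top view shows it within about 0.5° of −94°.
- **Height:** the underside fits 0.0955 m, which is the locked height.
- **Gripper:** it is open and clear, with wrist force near zero.
- **Other things:** in the scene camera the squash, amber jar, bowl, and tray with its ears are unchanged. I did not check the scoop or the dark jar.

**What went wrong or disagreed:**
- **First grasp missed:** the fingertips sit about 35 mm higher than the stated TCP, so they closed above the handle.
- **First insertion tilted:** the cup pitched about 7° in the pads. I set it down on the mill's foot plate to square it and regrasped closer in before trying again.
- **Push at the stop:** I pushed one step too far and the finger reached about 47 N for a moment. The 40 N limit is stated for the arm and gripper body, and this was a finger pad.

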